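# Right the fallen tubs and oil bottles on the locksmith's bench

## Robot

A 6-joint arm with a two-finger parallel gripper is mounted at the origin on the work surface. World frame = base frame: x ahead of the robot, y to its left, z up, the work surface at z = 0. Lengths are in m, angles in rad, forces in N, time in s.
With the tool pointing down it reaches from about 0.375 to 0.9 m from the base axis. Payload 3.1 kg.
Tool frame: the origin (TCP) lies between the finger pads; the fingertips stand 19 mm ahead of it and the grasp point (between the pads) is the TCP; z points along the fingers, y is the line along which they close (so a half turn about z gives the same grasp; the last joint's range is limited). The gripper opens to 87 mm and grips with 3 to 60 N. Pads are 19 mm wide; open, the fingers measure 117 mm over their backs; the gripper's body (75 mm by 190 mm) begins 51 mm behind the grasp point.
Start: joints at [1.095, 0.527, 1.433, -0, 1.181, -0.178], TCP at [0.183, 0.597, 0.242] pointing down, gripper open.
Joint ranges: [-3.08, 3.08], [-0.75, 2.2], [0.22, 2.44], [-1.43, 4.57], [0, 2.65], [-2.85, 2.85]. Speed limits (rad/s): [2.79, 2.79, 3.14, 3.14, 3.14, 3.14].

## Interface

Orientations are given as a unit quaternion [x, y, z, w].
In Python, from rig import telemetry, viewer, hand_in gives the robot as it stands. The module is installed in compiled form; this text tells all that it offers.
- The arm moves only by the shell command python3 -m creep 'ROWS' [FORCE]. ROWS is JSON, a list of rows, each an object with "translation": the shift along the tool's x, y, z in mm, a list of three; "roll": the turn about the tool's z in degrees; "gripper": the finger opening in mm, from 0 to 87. In form: [{"translation": [tx, ty, tz], "roll": roll, "gripper": gripper}, ...]. A call has 1 to 5 rows; each row is the pose to reach, as a shift and turn from the pose commanded when the call began, along the tool's axes at that moment; what a row does not reach only later rows make up. A row lasts 1/12 s, in which the tool goes at most 41.7 mm and 7.16 degrees, less where a joint would pass 70% of its speed; a pose out of reach is approached as far as the arm can. A call with a gripper value outside its range is refused whole. The fingers move at their own pace and stop on an object; FORCE is the grip in N (left out, the last holds). Time passes only in rows, so rows that repeat a pose let the fingers close. It gives the time, the measured TCP pose, the force, the opening and the grip force at its end, in the units of the state.
- telemetry.get_obs(): the state, without advancing time (a new reading comes with each control period).
- viewer.camera(name): name is "scene" or "top" or "wrist"; returns the picture (400x640x3 uint8, blue, green, red); there is no depth.
- viewer.camera_info(name): a dict with "intrinsics" (3x3 intrinsics, pixels), "rvec" (rotation vector, rad) and "tvec" (3), from world to camera coordinates, as OpenCV has them; the wrist camera has in their place "hand_eye" (4x4, takes a point from camera to tool coordinates, whose origin is the TCP and whose axes are the flange's). Camera axes: x right, y down, z forward; pixel columns grow to the right and rows downward; lengths in m; the calibration is good to about 2 mm. A picture is of the moment at which its call begins: read the wrist's pose just before it. camera_info takes no time and is no camera call.
- hand_in(): hands the job in; it is judged then, once.
Trained networks look in the newest picture that a camera, given by its name, has taken for a name from the list of things; names that differ only in an ending like _2 or _b are one class to them, and where a whole thing is asked for, a point or a joint stands for the part that bears it (a point fixed in the world has none). Each returns a list of dicts, best first, with "p" (0 to 1); they miss things now and then, are a little off and sometimes report something else, mostly with a low value. They report only what shows in the picture. A call takes as long as a camera call. They do not tell look-alikes from the thing itself.
- viewer.recognise(camera, thing): "bbox" ([left, top, width, height] in pixels, round what is visible of it).
The state is a dict: "time": time; "q": joint angles; "joint_velocities": joint speeds; "joint_torque": joint torques, N m; "position": TCP position; "tool_rot": TCP orientation; "ft_force": force on the tool from outside, world axes, zero at the start; "moment": the same for the moment, N m; "grip_width": finger opening in m; "grip_force": force on a finger pad.
Only numpy, scipy, OpenCV 4.12 (cv2) and the standard library are available. Lean on these libraries where they do the work, as an engineer would, in place of code of your own. Each camera call takes 0.05 s, during which the arm holds its last target. There are 200 camera calls.

## Task

The nesting tubs and the two oil bottles on the locksmith's bench have been knocked over. Stand both bottles upright with the cap up on the floor of the aluminium drip tray, and right every fallen tub and nest it, open side up and fully home, into the grey tub on the green mat, so that all the tubs make one straight stack standing on that mat. Leave the rest of the bench where it is.

Things in the scene. Friction and masses are not known exactly. Their poses are not given: they have to be found in the camera images.
- base: the grey tub, the same shape as the other tubs (62 mm collar, 90 mm tall), standing open side up on the green mat, loose, 300 g. Origin: centre of the underside of its foot; z up
- tub_a: blue square nesting tub (may be absent), 90 mm tall: tapered body 34 mm wide at the foot, 52 at 60 mm up; above that a straight collar 62 mm outside, 57 inside. Nested, the collar rests on the rim below: 30 mm higher than that tub. Origin: centre of the foot's underside; z foot to mouth; x, y square to the sides. Fallen, it rests on collar and foot, mouth raised 13 degrees
- tub_b: red square nesting tub (may be absent), 90 mm tall: tapered body 34 mm wide at the foot, 52 at 60 mm up; above that a straight collar 62 mm outside, 57 inside. Nested, the collar rests on the rim below: 30 mm higher than that tub. Origin: centre of the foot's underside; z foot to mouth; x, y square to the sides. Fallen, it rests on collar and foot, mouth raised 13 degrees
- tub_c: yellow square nesting tub (may be absent), 90 mm tall: tapered body 34 mm wide at the foot, 52 at 60 mm up; above that a straight collar 62 mm outside, 57 inside. Nested, the collar rests on the rim below: 30 mm higher than that tub. Origin: centre of the foot's underside; z foot to mouth; x, y square to the sides. Fallen, it rests on collar and foot, mouth raised 13 degrees
- bottle_a: green oil bottle with a yellow cap and a paper label, lying on its side at the start: square body 46 x 46 mm, 95 mm tall, then a round cap 26 mm across, 120 mm tall in all. Origin: centre of the underside; z runs from the bottom to the cap, x and y are square to the sides. 220 g
- bottle_b: orange oil bottle with a black cap and a paper label, lying on its side at the start: square body 46 x 46 mm, 95 mm tall, then a round cap 26 mm across, 120 mm tall in all. Origin: centre of the underside; z runs from the bottom to the cap, x and y are square to the sides. 220 g
- mat: the green mat under the grey tub, 160 x 160 mm, 4 mm thick, fixed to the bench. Origin: centre of its underside
- tray: the aluminium drip tray, 220 mm along its x by 160 mm along its y, rim 9 mm high and 3 mm thick, floor 3 mm thick, fixed to the bench. Origin: centre of its underside
- padlock: a brass padlock, 50 x 50 x 26 mm, lying flat; not part of the job. Origin: on its underside
- screwdriver: a red screwdriver lying flat; not part of the job. Origin: on its underside
- mug: a white mug, 90 mm tall; not part of the job. Origin: on its underside
- brush: a green bench brush lying flat; not part of the job. Origin: on its underside
- lockbarrel: a brass lock barrel, 60 mm long, 40 mm high; not part of the job. Origin: on its underside
- tin: a round steel tin of lock pins, 70 mm across, 32 mm high; not part of the job. Origin: on its underside
Not all that is in view belongs to the job. There is more than one size of the tub_b; the job needs the larger.

How it is judged:
By the outcome, as a careful person would: the job done as asked, in the order asked, and still so for the second after the job is handed in, with the robot touching nothing.
Of tub_a, tub_b, tub_c only 2 to 3 are there at a start; the rules pass over those that are not, and their reading is None.
At some moment in a run one of bottle_a, bottle_b may be knocked a few centimetres aside while the robot is not near it.
Once in a run the grip may slacken for a moment while it holds something.
It also fails if it takes over 210 s, if anything falls off the work surface, if the arm or the gripper's body presses on something with over 40 N, if the wrist force passes 120 N, or if a joint passes its speed limit or range.

## Working session

There is one attempt and no reset: what is moved stays moved. The work goes in short steps, Python scripts to look and compute and a shell command to move; the robot and the scene stay as the last step left them, time stands still between calls to the robot, and variables do not carry over. Pictures are saved under pics/ and viewed, at most 14 in all, crops included, and the job is handed in when it is done.

```bash
mkdir -p pics
cat > h.py <<'E'
import numpy as np, cv2
from rig import telemetry, viewer
from scipy.spatial.transform import Rotation as R
def cam(n):
    o=telemetry.get_obs(); im=viewer.camera(n); i=viewer.camera_info(n); K=np.array(i["intrinsics"])
    if "rvec" in i:
        Rm=cv2.Rodrigues(np.array(i["rvec"],float))[0]; t=np.array(i["tvec"]).ravel()
    else:
        T=np.eye(4);T[:3,:3]=R.from_quat(o["tool_rot"]).as_matrix();T[:3,3]=o["position"]
        M=np.linalg.inv(T@np.array(i["hand_eye"]));Rm,t=M[:3,:3],M[:3,3]
    return im,K,Rm,t
def px2w(c,u,v,z):
    _,K,Rm,t=c; d=Rm.T@np.linalg.solve(K,[u,v,1]); o=-Rm.T@t
    return o+d*(z-o[2])/d[2]
def w2px(c,p):
    _,K,Rm,t=c; q=K@(Rm@np.array(p)+t); return q[:2]/q[2]
E
python3 - <<'E'
from h import *
o=telemetry.get_obs();print({k:np.round(v,3).tolist() for k,v in o.items()})
for n in("scene","top"):
    c=cam(n);cv2.imwrite(f"pics/{n}0.png",c[0]);print(n,(-c[2].T@c[3]).round(3),c[1][0,0])
    for t in ["base","tub_a","tub_b","tub_c","bottle_a","bottle_b","mat","tray"]:
        for d in viewer.recognise(n,t)[:4]:
            b=d["bbox"];print(t,np.round(b),round(d["p"],2),px2w(c,b[0]+b[2]/2,b[1]+b[3]/2,.03).round(3)[:2])
print(viewer.camera_info("wrist")["hand_eye"])
E
```

```text
{'time': 0.0, 'q': [1.095, 0.528, 1.434, -0.0, 1.181, -0.179], 'joint_velocities': [-0.0, 0.0, -0.0, -0.001, -0.001, -0.0], 'joint_torque': [-0.001, -44.003, -17.659, 0.063, 0.058, -0.0], 'position': [0.183, 0.597, 0.241], 'tool_rot': [0.148, 0.989, -0.001, -0.0], 'ft_force': [-0.171, -0.415, -0.114], 'moment': [-0.019, 0.027, -0.009], 'grip_force': 0.0, 'grip_width': 0.087}
scene [ 1.163 -0.699  0.735] 388.8742145520954
base [347. 130.  21.  26.] 0.56 [0.442 0.444]
tub_a [370. 187.  22.  25.] 0.89 [0.71  0.177]
tub_a [305. 210.  38.  31.] 0.88 [ 0.648 -0.03 ]
tub_a [270. 182.  22.  19.] 0.64 [0.437 0.02 ]
tub_a [247. 217.  27.  28.] 0.62 [ 0.522 -0.157]
tub_b [370. 187.  22.  25.] 0.89 [0.71  0.177]
tub_b [305. 210.  38.  31.] 0.88 [ 0.648 -0.03 ]
tub_b [270. 182.  22.  19.] 0.64 [0.437 0.02 ]
tub_b [247. 217.  27.  28.] 0.62 [ 0.522 -0.157]
tub_c [370. 187.  22.  25.] 0.89 [0.71  0.177]
tub_c [305. 210.  38.  31.] 0.88 [ 0.648 -0.03 ]
tub_c [270. 182.  22.  19.] 0.64 [0.437 0.02 ]
tub_c [247. 217.  27.  28.] 0.62 [ 0.522 -0.157]
bottle_a [241. 266.  44.  43.] 0.91 [ 0.673 -0.299]
b
[... 863 characters left out ...]
291. 269.  30.  18.] 0.73 [0.418 0.043]
tub_c [352. 226.  40.  31.] 0.58 [ 0.507 -0.129]
bottle_a [255. 223.  45.  29.] 0.94 [0.523 0.115]
bottle_a [408. 169.  47.  22.] 0.78 [ 0.668 -0.296]
bottle_b [255. 223.  45.  29.] 0.94 [0.523 0.115]
bottle_b [408. 169.  47.  22.] 0.78 [ 0.668 -0.296]
mat [137. 225.  64.  65.] 0.81 [0.478 0.396]
tray [439. 213.  81.  96.] 0.88 [ 0.452 -0.404]
tray [162. 151.  38.  42.] 0.68 [0.702 0.372]
[[-5.76804339e-05 -9.52414102e-01 -3.04807110e-01  8.49494372e-02]
 [ 9.99999806e-01 -2.44101850e-04  5.73495879e-04 -9.05171651e-04]
 [-6.20609542e-04 -3.04807018e-01  9.52413931e-01 -1.41298570e-01]
 [ 0.00000000e+00  0.00000000e+00  0.00000000e+00  1.00000000e+00]]
```

View pics/top0.png

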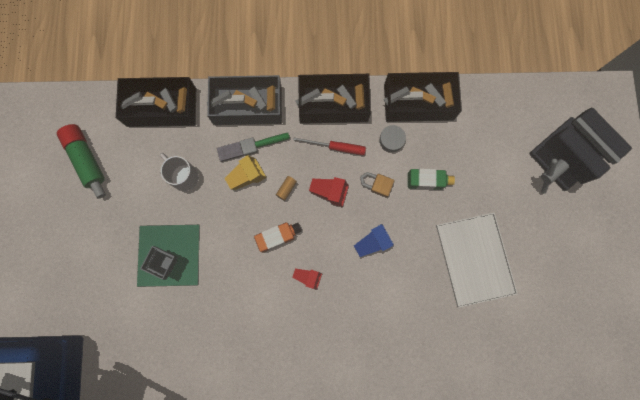

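View pics/scene0.png

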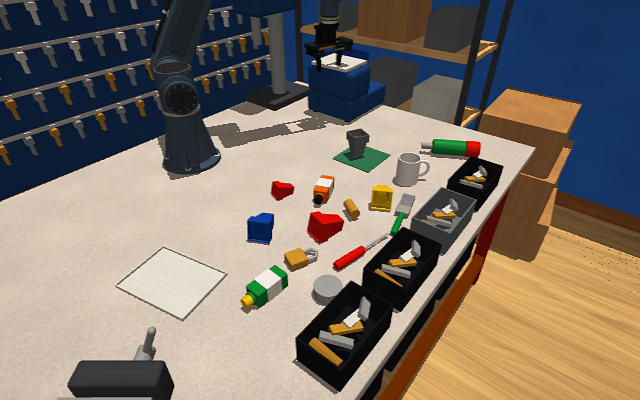

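The top view shows the larger red tub at about (328,190) and the small red decoy at (307,278). It also shows blue at (374,242), yellow at (244,173), the orange bottle at (278,236), the green bottle at (430,179), base on the mat at (158,262) and the tray at (476,260). The scene view agrees. The extra green and red cylinder at (80,160) is not part of the job. Next I fit the known shapes to the colour masks in both fixed cameras.

```bash
cat >> h.py <<'E'
from scipy.optimize import minimize
def sq(w,z): w/=2; return [(sx*w,sy*w,z) for sx in(-1,1) for sy in(-1,1)]
k=.001
TUB=np.array(sq(34*k,0)+sq(52*k,60*k)+sq(62*k,60*k)+sq(62*k,90*k))
BOT=np.array(sq(46*k,0)+sq(46*k,95*k)+[(13*k*np.cos(a),13*k*np.sin(a),h) for a in np.arange(0,6.28,.4) for h in(.095,.12)])
def world(M,kind,x,y,yaw,z0=0):
    """lying: (x,y) below the foot centre, yaw = heading foot->mouth ; upright if kind ends with U"""
    if kind[-1]=='U': B=np.eye(3);h=z0
    else:
        t=np.radians(13.13) if kind=='tub' else 0
        B=np.array([[np.sin(t)*-1,0,np.cos(t)],[0,1,0],[np.cos(t),0,np.sin(t)]]) # local x->up, z->along
        h=.017*np.cos(t) if kind=='tub' else .023
    Z=R.from_euler('z',yaw).as_matrix()
    return (Z@(B@M.T)).T+[x,y,h]
HSV={'red':[((0,150,50),(6,255,255)),((174,150,50),(180,255,255))],'blue':[((105,120,40),(130,255,255))],'yellow':[((22,140,60),(33,255,255))],
 'green':[((50,120,30),(80,255,255)),((22,140,60),(33,255,255))],'orange':[((4,150,60),(18,255,255))],'grey':[((0,0,0),(180,70,255))]}
def mask(im,col,box,pad=5):
    h=cv2.cvtColor(im,cv2.COLOR_BGR2HSV); m=sum(cv2.inRange(h,*r) for r in HSV[col])
    w=np.zeros_like(m);x,y,a,b=[int(round(q)) for q in box];w[max(0,y-pad):y+b+pad,max(0,x-pad):x+a+pad]=1
    return cv2.morphologyEx(m*w,cv2.MORPH_OPEN,np.ones((2,2)))
def hull(p): return cv2.convexHull(np.asarray(p,np.float32))
def fit(obs,M,kind,x0,y0,yaws=None,z0=0,full=False):
    hs=[]
    for c,m in obs:
        ys,xs=np.nonzero(m); p=np.stack([xs,ys],1).astype(np.float32)
        p=np.concatenate([p+d for d in((-.5,-.5),(.5,-.5),(-.5,.5),(.5,.5))]); hs.append((c,hull(p)))
    def cost(v):
        W=world(M,kind,*v,z0);s=0
        for c,h in hs:
            g=hull([w2px(c,q) for q in W]);i=cv2.intersectConvexConvex(h,g)[0]
            s-=i/(cv2.contourArea(h)+cv2.contourArea(g)-i)
        return s/len(hs)
    best=None
    for y in (np.arange(0,6.28,.785) if yaws is None else yaws):
        ce=world(M,kind,0,0,y).mean(0) 
        r=minimize(cost,[x0-ce[0],y0-ce[1],y],method='Nelder-Mead',options=dict(initial_simplex=np.array([[x0-ce[0],y0-ce[1],y]]*4)+np.vstack([np.zeros(3),np.diag([.015,.015,.3])])))
        if best is None or r.fun<best.fun: best=r
    return best.x,-best.fun
E
cat > m.py <<'E'
from h import *
T,S=cam("top"),cam("scene")
o=[('yellow',TUB,'tub',(225,158,39,32),(370,187,22,25)),('red',TUB,'tub',(309,176,41,30),(305,210,38,31)),('blue',TUB,'tub',(352,226,40,31),(247,217,27,28)),
('orange',BOT,'bot',(255,223,45,29),(313,176,21,26)),('green',BOT,'bot',(408,169,47,22),(241,266,44,43)),('red',TUB*.66,'tub',(291,269,30,18),(270,182,22,19))]
for n,M,kd,bt,bs in o:
    a,b=mask(T[0],n,bt),mask(S[0],n,bs)
    c=px2w(T,bt[0]+bt[2]/2,bt[1]+bt[3]/2,.03)
    for nm,ob in(('both',[(T,a),(S,b)]),('top',[(T,a)])):
        v,f=fit(ob,M,kd,*c[:2]); print(n,nm,(a>0).sum(),(b>0).sum(),v.round(3),np.degrees(v[2]).round(1),round(f,3))
for q in[(439,226),(494,215),(515,292),(459,306)]:print('tray',px2w(T,*q,.009).round(3))
for q in[(138,225),(200,225),(200,286),(137,287)]:print('mat',px2w(T,*q,.004).round(3))
cv2.imwrite('pics/c1.png',cv2.resize(T[0][130:290,215:415],None,fx=4,fy=4,interpolation=2)[:600])
cv2.imwrite('pics/c1.png',cv2.resize(T[0][145:295,215:415],None,fx=4,fy=4,interpolation=2))
E
python3 m.py
```

```text
yellow both 212 413 [0.675 0.239 5.252] 300.9 0.667
yellow top 212 413 [0.668 0.16  0.451] 25.8 0.474
red both 547 793 [0.663 0.024 4.485] 257.0 0.832
red top 547 793 [0.653 0.031 4.645] 266.1 0.724
blue both 455 673 [ 0.487 -0.094  5.229] 299.6 0.838
blue top 455 673 [ 0.488 -0.092 -1.134] -65.0 0.799
orange both 67 221 [0.551 0.081 2.045] 117.2 0.483
orange top 67 221 [0.523 0.077 0.307] 17.6 0.132Traceback (most recent call last):
  File "m.py", line 9, in <module>
    v,f=fit(ob,M,kd,*c[:2]); print(n,nm,(a>0).sum(),(b>0).sum(),v.round(3),np.degrees(v[2]).round(1),round(f,3))
        ~~~^^^^^^^^^^^^^^^^
  File "h.py", line 52, in fit
    r=minimize(cost,[x0-ce[0],y0-ce[1],y],method='Nelder-Mead',options=dict(initial_simplex=np.array([[x0-ce[0],y0-ce[1],y]]*4)+np.vstack([np.zeros(3),np.diag([.015,.015,.3])])))
    res = _minimize_neldermead(fun, x0, args, callback, bounds=bounds,
                               **options)
    fsim[k] = func(sim[k])
              ~~~~^^^^^^^^
    fx = function(np.copy(x), *(wrapper_args + args))
  File "h.py", line 46, in cost
    g=hull([w2px(c,q) for q in W]);i=cv2.intersectConvexConvex(h,g)[0]
                                     ~~~~~~~~~~~~~~~~~~~~~~~~~^^^^^
cv2.error: OpenCV(4.12.0) /io/opencv/modules/imgproc/src/geometry.cpp:502: error: (-215:Assertion failed) p1.depth() == CV_32S || p1.depth() == CV_32F in function 'intersectConvexConvex'
```

```bash
cat >> h.py <<'E'
def mask(im,col,box,pad=3,S=100):
    h=cv2.cvtColor(im,cv2.COLOR_BGR2HSV); x,y,a,b=[int(round(q)) for q in box]
    m=(h[...,1]>S)&(h[...,2]>35)
    if col=='orange': m|=im.max(2)<45
    w=np.zeros(m.shape,np.uint8);w[max(0,y-pad):y+b+pad,max(0,x-pad):x+a+pad]=1
    m=(m*w).astype(np.uint8)
    if col in('orange','green'): return m
    n,l,s,_=cv2.connectedComponentsWithStats(m); return (l==1+s[1:,4].argmax()).astype(np.uint8)
E
sed -i 's/^cv2.imwrite.*\[:600\])$//' m.py
cat >> m.py <<'E'
v=np.zeros_like(T[0]);
for n,M,kd,bt,bs in o: v[mask(T[0],n,bt)>0]=255
im=np.hstack([cv2.resize(T[0][145:295,215:465],None,fx=3,fy=3,interpolation=2)]);mm=cv2.resize(v[145:295,215:465],None,fx=1,fy=1)
im[-150:,-250:]=mm;cv2.imwrite('pics/c1.png',im)
E
python3 m.py
```

```text
yellow both 795 501 [0.675 0.245 5.19 ] 297.4 0.929
yellow top 795 501 [0.674 0.245 5.222] 299.2 0.966
red both 743 822 [0.663 0.023 4.401] 252.1 0.952
red top 743 822 [0.663 0.024 4.411] 252.8 0.963
blue both 628 666 [ 0.486 -0.093  5.184] 297.0 0.94
blue top 628 666 [ 0.487 -0.09  -1.126] -64.5 0.931
orange both 359 310 [0.547 0.074 1.952] 111.8 0.897
orange top 359 310 [0.547 0.074 1.947] 111.6 0.869
green both 74 676 [ 0.674 -0.236  4.668] 267.5 0.758
green top 74 676 [ 0.671 -0.246  4.762] 272.9 0.6
red both 385 325 [0.432 0.068 4.367] 250.2 0.819
red top 385 325 [0.43  0.073 4.388] 251.4 0.841
tray [ 0.547 -0.312  0.009]
tray [ 0.573 -0.462  0.009]
tray [ 0.37  -0.499  0.009]
tray [ 0.338 -0.35   0.009]
mat [0.568 0.49  0.004]
mat [0.564 0.325 0.004]
mat [0.404 0.321 0.004]
mat [0.405 0.485 0.004]
```

View pics/c1.png

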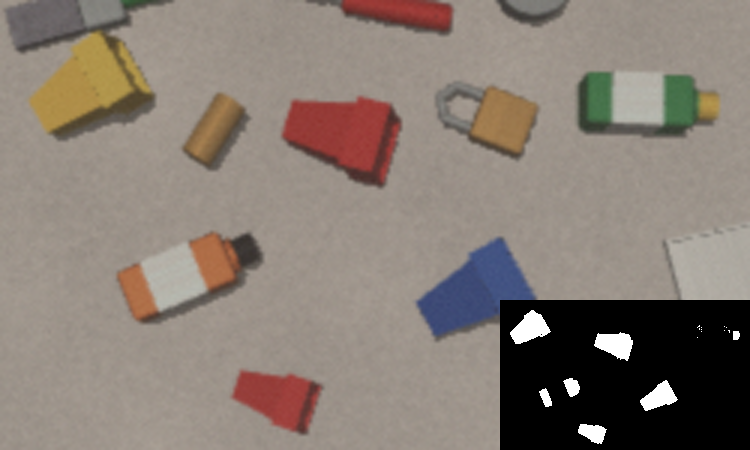

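The crop shows the two reds. The one at top pixel (328,190) is visibly larger, about 41 px against 30 px, and its size fits the 62/90 mm model with an IoU of 0.96, so it is tub_b. The one at (307,278) is the decoy. The cap and label masks need fixing, then I'll plan the approach.

```bash
sed -i 's/(h\[...,2\]>35)/(h[...,2]>18)/; s/max(2)<45/max(2)<75/' h.py
cat > m2.py <<'E'
from h import *
T,S=cam("top"),cam("scene")
for n,bt,bs in [('orange',(255,223,47,29),(313,176,21,30)),('green',(408,169,47,22),(241,266,44,43))]:
    a,b=mask(T[0],n,bt),mask(S[0],n,bs);c=px2w(T,bt[0]+bt[2]/2,bt[1]+bt[3]/2,.03)
    for nm,ob in(('both',[(T,a),(S,b)]),('top',[(T,a)])):
        v,f=fit(ob,BOT,'bot',*c[:2]); print(n,nm,(a>0).sum(),(b>0).sum(),v.round(3),np.degrees(v[2]).round(1),round(f,3))
E
python3 m2.py
cat > plan.py <<'E'
# plan.py x y : world target -> shift in tool axes
from h import *
import sys
def plan(x,y,z,head=None):
    """shift (mm) in tool axes to (x,y,z); roll (deg) so that tool x is parallel to heading (deg)"""
    o=telemetry.get_obs();Rt=R.from_quat(o['tool_rot']).as_matrix()
    d=Rt.T@(np.array([x,y,z])-o['position'])*1000
    s='shift %s'%d.round(1)
    if head is not None:
        cur=np.degrees(np.arctan2(Rt[1,0],Rt[0,0])); r=-(head-cur); 
        s+=' roll %.1f (q6 now %.2f) toolx %.1f'%((r+90)%180-90,o['q'][5],cur)
    print(s)
if __name__=='__main__':
    a=[float(q) for q in sys.argv[1:]];plan(*a)
E
python3 plan.py 0.49 0.03 0.25 -68
```

```text
orange both 412 316 [0.508 0.169 5.085] 291.4 0.935
orange top 412 316 [0.508 0.17  5.09 ] 291.7 0.954
green both 78 676 [ 0.674 -0.236  4.668] 267.5 0.769
green top 78 676 [ 0.671 -0.242  4.742] 271.7 0.621
shift [-459.7 -452.5   -8.4] roll 50.9 (q6 now -0.18) toolx 162.9
```

```bash
python3 plan.py 0.5375 0.095 0.22 -68.4
```

```text
shift [-486.  -376.5   21.6] roll 51.3 (q6 now -0.18) toolx 162.9
```

```bash
python3 -m creep '[{"translation":[-40,-32,2],"roll":0,"gripper":87},{"translation":[-80,-63,4],"roll":0,"gripper":87},{"translation":[-110,-85,5],"roll":0,"gripper":87},{"translation":[-122,-94,6],"roll":0,"gripper":87},{"translation":[-122,-94,6],"roll":0,"gripper":87}]' 10
python3 -m creep '[{"translation":[-122,-94,6],"roll":0,"gripper":87},{"translation":[-122,-94,6],"roll":0,"gripper":87},{"translation":[-122,-94,6],"roll":0,"gripper":87},{"translation":[-122,-94,6],"roll":0,"gripper":87}]'
python3 -m creep '[{"translation":[-122,-94,6],"roll":0,"gripper":87},{"translation":[-122,-94,6],"roll":0,"gripper":87},{"translation":[-122,-94,6],"roll":0,"gripper":87},{"translation":[-122,-94,6],"roll":0,"gripper":87}]'
python3 -m creep '[{"translation":[-120,-94,4],"roll":0,"gripper":87},{"translation":[-120,-94,4],"roll":0,"gripper":87},{"translation":[-120,-94,4],"roll":0,"gripper":87},{"translation":[-120,-94,4],"roll":0,"gripper":87},{"translation":[-120,-94,4],"roll":0,"gripper":87}]'
python3 -m creep '[{"translation":[0,0,0],"roll":7,"gripper":87},{"translation":[0,0,0],"roll":14,"gripper":87},{"translation":[0,0,0],"roll":21,"gripper":87},{"translation":[0,0,0],"roll":28,"gripper":87},{"translation":[0,0,0],"roll":35,"gripper":87}]'
python3 -m creep '[{"translation":[0,0,0],"roll":7,"gripper":87},{"translation":[0,0,0],"roll":14,"gripper":87},{"translation":[0,0,0],"roll":16,"gripper":87},{"translation":[0,0,0],"roll":16,"gripper":87}]'
cat > wr.py <<'E'
from h import *
def wlook(col,M,kind,x,y,yaw,name=None,S=80,z0=0):
    """refine (x,y,yaw rad) from the wrist picture, window from the predicted outline"""
    c=cam('wrist'); p=np.array([w2px(c,q) for q in world(M,kind,x,y,yaw,z0)])
    b=[*p.min(0),*(p.max(0)-p.min(0))]; m=mask(c[0],col,b,pad=25,S=S)
    v,f=fit([(c,m)],M,kind,*world(M,kind,x,y,yaw,z0).mean(0)[:2],yaws=[yaw-.2,yaw,yaw+.2],z0=z0)
    im=c[0].copy()
    cv2.polylines(im,[hull([w2px(c,q) for q in world(M,kind,*v,z0)]).astype(int)],True,(255,0,255),1)
    im[m>0]=im[m>0]//2+np.array([0,0,127],np.uint8)
    if name: cv2.imwrite('pics/'+name,im)
    print(col,v.round(4),np.degrees(v[2]).round(1)%360,'IoU',round(f,3),'px',(m>0).sum()); return v
E
python3 -c "
from wr import *
wlook('orange',BOT,'bot',.508,.169,5.085,'w1.png')"
```

```text
time: 1.62
position: [0.2748, 0.4677, 0.2353]
tool_rot: [0.151, 0.989, -0.002, 0.0]
ft_force: [1.0, -0.5, -0.1]
grip_width: 0.0872
grip_force: 0.0
time: 1.95
position: [0.3628, 0.3445, 0.2297]
tool_rot: [0.149, 0.989, -0.0, 0.0]
ft_force: [0.2, 0.5, 0.1]
grip_width: 0.0869
grip_force: 0.0
time: 2.28
position: [0.4527, 0.2184, 0.2238]
tool_rot: [0.149, 0.989, 0.0, 0.001]
ft_force: [0.8, 0.7, 0.7]
grip_width: 0.087
grip_force: 0.0
time: 2.7
position: [0.5425, 0.0911, 0.2199]
tool_rot: [0.151, 0.989, -0.0, 0.003]
ft_force: [0.8, 0.3, 0.4]
grip_width: 0.087
grip_force: 0.0
time: 3.12
position: [0.5374, 0.0965, 0.2196]
tool_rot: [0.441, 0.897, 0.0, -0.0]
ft_force: [0.3, -0.9, -0.6]
grip_width: 0.0871
grip_force: 0.0
time: 3.45
position: [0.5374, 0.0965, 0.2196]
tool_rot: [0.56, 0.829, 0.0, -0.0]
ft_force: [0.6, 0.4, 0.4]
grip_width: 0.0868
grip_force: 0.0
orange [0.5079 0.1685 5.0956] 292.0 IoU 0.972 px 2039
```

View pics/w1.png

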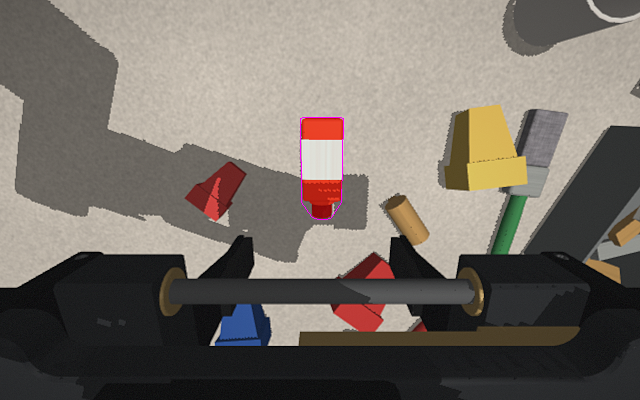

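The wrist picture shows the orange bottle outlined at (322,165) with its cap at (321,211). The fit is good and agrees with the top camera. The yellow tub at (485,150) is almost touching the brush at (540,150). Now I descend and grip near the cap.

```bash
python3 -m creep '[{"translation":[0,-1,40],"roll":0,"gripper":80},{"translation":[1,-1,80],"roll":0,"gripper":80},{"translation":[1,-1,120],"roll":0,"gripper":80},{"translation":[1,-1,150],"roll":0,"gripper":80},{"translation":[1,-1,170],"roll":0,"gripper":80}]' 4
python3 -m creep '[{"translation":[0,0,15],"roll":0,"gripper":80},{"translation":[0,0,26],"roll":0,"gripper":80},{"translation":[0,0,26],"roll":0,"gripper":80},{"translation":[0,0,26],"roll":0,"gripper":80}]' 4
python3 plan.py .5379 .0943 .023 -68
python3 -m creep '[{"translation":[0,0,0],"roll":0,"gripper":40},{"translation":[0,0,0],"roll":0,"gripper":40},{"translation":[0,0,0],"roll":0,"gripper":40},{"translation":[0,0,0],"roll":0,"gripper":40},{"translation":[0,0,0],"roll":0,"gripper":40}]' 4
python3 -m creep '[{"translation":[0,0,0],"roll":0,"gripper":40},{"translation":[0,0,0],"roll":0,"gripper":40}]' 4
```

```text
time: 3.92
position: [0.5345, 0.0965, 0.0466]
tool_rot: [0.559, 0.829, -0.001, -0.002]
ft_force: [0.4, -0.4, 0.0]
grip_width: 0.0802
grip_force: 0.0
time: 4.25
position: [0.5364, 0.0963, 0.0234]
tool_rot: [0.559, 0.829, -0.0, -0.0]
ft_force: [0.7, -0.5, -0.4]
grip_width: 0.0802
grip_force: 0.0
shift [-2.4  0.7  0.4] roll -0.0 (q6 now -0.41) toolx 112.0
time: 4.67
position: [0.5367, 0.096, 0.0242]
tool_rot: [0.56, 0.829, 0.0, 0.001]
ft_force: [0.2, 1.1, -0.1]
grip_width: 0.0545
grip_force: 0.0
time: 4.83
position: [0.5369, 0.096, 0.024]
tool_rot: [0.56, 0.829, 0.0, 0.001]
ft_force: [-0.0, 0.1, 2.9]
grip_width: 0.0462
grip_force: 4.0
```

```bash
python3 -m creep '[{"translation":[2.5,0,-8],"roll":0,"gripper":40},{"translation":[6,0,-16],"roll":0,"gripper":40},{"translation":[10.5,0,-23],"roll":0,"gripper":40},{"translation":[15.5,0,-30],"roll":0,"gripper":40},{"translation":[21,0,-36],"roll":0,"gripper":40}]' 4
python3 -m creep '[{"translation":[6.5,0,-5.5],"roll":0,"gripper":40},{"translation":[13.5,0,-10.5],"roll":0,"gripper":40},{"translation":[21,0,-14.5],"roll":0,"gripper":40},{"translation":[29,0,-17.5],"roll":0,"gripper":40},{"translation":[37,0,-20],"roll":0,"gripper":40}]'
python3 -c "
from h import *
cv2.imwrite('pics/w2.png',np.hstack([cv2.resize(cam('wrist')[0],(400,250)),cv2.resize(cam('scene')[0][120:245,230:430],(400,250))]))"
```

```text
time: 5.25
position: [0.5283, 0.116, 0.0606]
tool_rot: [0.56, 0.829, 0.0, 0.0]
ft_force: [-0.2, 0.2, -2.0]
grip_width: 0.0458
grip_force: 4.0
time: 5.67
position: [0.5142, 0.1507, 0.0799]
tool_rot: [0.56, 0.829, 0.0, -0.0]
ft_force: [0.7, 0.2, -2.0]
grip_width: 0.046
grip_force: 4.0
```

View pics/w2.png

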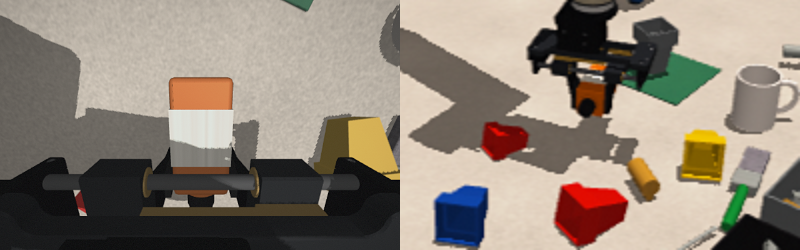

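At 4 N the bottle stays horizontal in the grip: in the wrist picture it lies flat in the jaws at (200,140). I'll set it down and regrip by the cap near the fingertips, which gives a longer lever for gravity.

```bash
python3 -m creep '[{"translation":[0,0,25],"roll":0,"gripper":40},{"translation":[0,0,40],"roll":0,"gripper":40},{"translation":[0,0,50],"roll":0,"gripper":40},{"translation":[0,0,55],"roll":0,"gripper":40},{"translation":[0,0,55],"roll":0,"gripper":40}]' 4
python3 -m creep '[{"translation":[0,0,0],"roll":0,"gripper":80},{"translation":[0,0,0],"roll":0,"gripper":80},{"translation":[0,0,0],"roll":0,"gripper":80},{"translation":[0,0,0],"roll":0,"gripper":80},{"translation":[0,0,0],"roll":0,"gripper":80}]'
python3 -m creep '[{"translation":[0,0,0],"roll":0,"gripper":80},{"translation":[0,0,-30],"roll":0,"gripper":70},{"translation":[0,0,-70],"roll":0,"gripper":70},{"translation":[0,0,-110],"roll":0,"gripper":70},{"translation":[0,0,-110],"roll":0,"gripper":70}]'
python3 -c "
from wr import *
v=wlook('orange',BOT,'bot',.483,.227,5.095)
from plan import plan
plan(v[0]+.107*np.cos(v[2]),v[1]+.107*np.sin(v[2]),.034,np.degrees(v[2]))"
```

```text
time: 6.18
position: [0.5143, 0.1496, 0.0236]
tool_rot: [0.56, 0.829, -0.001, -0.001]
ft_force: [0.5, 1.5, -0.9]
grip_width: 0.0463
grip_force: 4.0
time: 6.6
position: [0.515, 0.1498, 0.0251]
tool_rot: [0.56, 0.829, 0.0, 0.0]
ft_force: [0.7, -0.0, -0.6]
grip_width: 0.0715
grip_force: 0.0
time: 7.02
position: [0.5192, 0.1504, 0.1412]
tool_rot: [0.56, 0.829, 0.004, 0.005]
ft_force: [1.7, -0.3, 0.2]
grip_width: 0.0708
grip_force: 0.0
orange [0.4872 0.2173 4.8311] 276.8 IoU 0.719 px 3548
shift [-29.3 -32.1 104.4] roll 15.1 (q6 now -0.31) toolx 111.9
```

```bash
python3 -m creep '[{"translation":[-29,0,0],"roll":0,"gripper":60},{"translation":[-29,0,35],"roll":0,"gripper":60},{"translation":[-29,0,70],"roll":0,"gripper":60},{"translation":[-29,0,101],"roll":0,"gripper":60},{"translation":[-29,0,101],"roll":0,"gripper":60}]' 4
python3 -m creep '[{"translation":[0,0,0],"roll":0,"gripper":20},{"translation":[0,0,0],"roll":0,"gripper":20},{"translation":[0,0,0],"roll":0,"gripper":20},{"translation":[0,0,0],"roll":0,"gripper":20},{"translation":[0,0,0],"roll":0,"gripper":20}]' 4
python3 -m creep '[{"translation":[0,0,0],"roll":0,"gripper":20},{"translation":[0,0,0],"roll":0,"gripper":20},{"translation":[0,0,-10],"roll":0,"gripper":20},{"translation":[1,0,-20],"roll":0,"gripper":20},{"translation":[3,0,-30],"roll":0,"gripper":20}]' 4
python3 -c "
from h import *
cv2.imwrite('pics/w3.png',np.hstack([cv2.resize(cam('wrist')[0],(400,250)),cv2.resize(cam('scene')[0][120:245,230:430],(400,250))]))"
```

```text
time: 7.48
position: [0.5204, 0.1224, 0.0273]
tool_rot: [0.56, 0.829, -0.004, -0.006]
ft_force: [-0.4, -0.4, -0.9]
grip_width: 0.0607
grip_force: 0.0
time: 7.9
position: [0.5266, 0.123, 0.0353]
tool_rot: [0.56, 0.829, 0.001, 0.001]
ft_force: [-0.6, 0.6, 0.1]
grip_width: 0.0344
grip_force: 0.0
time: 8.32
position: [0.5242, 0.1257, 0.0645]
tool_rot: [0.56, 0.829, -0.0, -0.0]
ft_force: [0.4, -0.5, -0.7]
grip_width: 0.0259
grip_force: 4.0
```

View pics/w3.png

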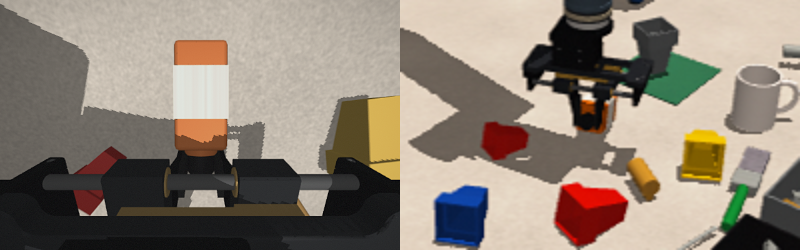

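The downward force is about 1 N less than the bottle's weight, so the bottom edge is on the bench and the bottle is pivoting. I continue along the arc.

```bash
python3 -m creep '[{"translation":[9,0,-10],"roll":0,"gripper":20},{"translation":[17,0,-20],"roll":0,"gripper":20},{"translation":[24,0,-27],"roll":0,"gripper":20},{"translation":[31,0,-33],"roll":0,"gripper":20},{"translation":[39,0,-39],"roll":0,"gripper":20}]' 4
python3 -m creep '[{"translation":[9,0,-5],"roll":0,"gripper":20},{"translation":[17,0,-9],"roll":0,"gripper":20},{"translation":[26,0,-12],"roll":0,"gripper":20},{"translation":[35,0,-14],"roll":0,"gripper":20},{"translation":[45,0,-16],"roll":0,"gripper":20}]' 4
python3 -c "
from h import *
cv2.imwrite('pics/w4.png',np.hstack([cv2.resize(cam('wrist')[0],(400,250)),cv2.resize(cam('scene')[0][120:245,230:430],(400,250))]))"
```

```text
time: 8.83
position: [0.5096, 0.1627, 0.1035]
tool_rot: [0.559, 0.829, 0.0, 0.0]
ft_force: [1.0, -0.3, -0.2]
grip_width: 0.0258
grip_force: 0.6
time: 9.25
position: [0.4929, 0.2044, 0.119]
tool_rot: [0.56, 0.829, 0.0, 0.0]
ft_force: [-0.7, -1.2, 2.6]
grip_width: 0.0258
grip_force: 4.1
```

View pics/w4.png

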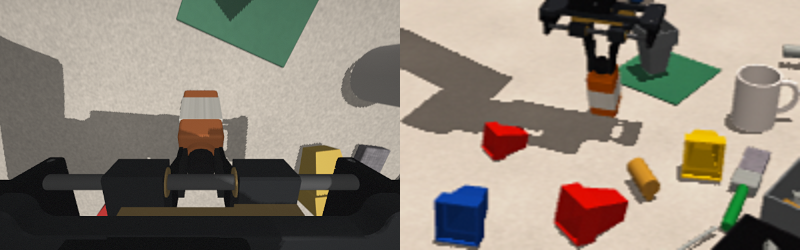

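The bottle is about 70° up: the scene half shows it hanging in the jaws at (603,90). The grip-slack event also seems to have passed, since the grip force dipped to 0.6 N. I finish the arc.

```bash
python3 -m creep '[{"translation":[8,0,-1],"roll":0,"gripper":20},{"translation":[16,0,-1],"roll":0,"gripper":20},{"translation":[24,0,0],"roll":0,"gripper":20},{"translation":[32,0,1],"roll":0,"gripper":20},{"translation":[40,0,2],"roll":0,"gripper":20}]' 4
python3 -m creep '[{"translation":[0,0,1],"roll":0,"gripper":20},{"translation":[0,0,2],"roll":0,"gripper":20},{"translation":[0,0,2],"roll":0,"gripper":20}]' 4
python3 -c "
from h import *
cv2.imwrite('pics/w5.png',np.hstack([cv2.resize(cam('wrist')[0],(400,250)),cv2.resize(cam('scene')[0][90:215,250:450],(400,250))]))"
```

```text
time: 9.77
position: [0.4774, 0.2415, 0.1161]
tool_rot: [0.56, 0.829, -0.0, -0.0]
ft_force: [0.7, 0.8, -1.5]
grip_width: 0.0259
grip_force: 4.0
time: 10.02
position: [0.4777, 0.2414, 0.1146]
tool_rot: [0.56, 0.829, 0.0, -0.0]
ft_force: [-2.1, 2.8, 6.0]
grip_width: 0.0253
grip_force: 6.6
```

View pics/w5.png

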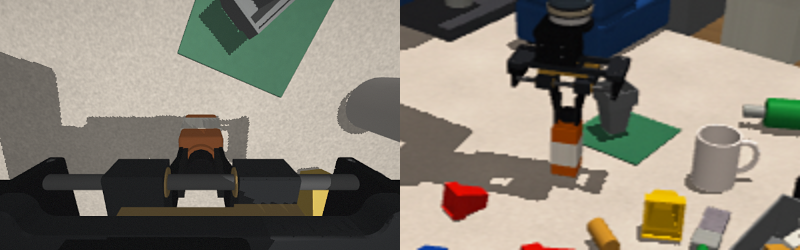

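The bottle is standing. Now I release the cap and regrip on the body.

```bash
python3 -m creep '[{"translation":[0,0,-2],"roll":0,"gripper":20},{"translation":[0,0,-2],"roll":0,"gripper":80},{"translation":[0,0,-2],"roll":0,"gripper":80},{"translation":[0,0,-2],"roll":0,"gripper":80},{"translation":[0,0,-2],"roll":0,"gripper":80}]' 4
python3 -m creep '[{"translation":[0,0,0],"roll":0,"gripper":80},{"translation":[0,0,0],"roll":0,"gripper":80},{"translation":[0,0,0],"roll":0,"gripper":80},{"translation":[0,0,0],"roll":0,"gripper":80}]' 4
python3 -c "
from h import *
c=cam('scene');w=cam('wrist')
print(w2px(w,(.4777,.2414,.095)),w2px(c,(.4777,.2414,0)))
cv2.imwrite('pics/w6.png',np.hstack([cv2.resize(w[0],(400,250)),cv2.resize(c[0][90:215,250:450],(400,250))]))"
```

```text
time: 10.53
position: [0.478, 0.2405, 0.1163]
tool_rot: [0.56, 0.829, -0.0, -0.0]
ft_force: [-0.1, 0.4, -0.3]
grip_width: 0.045
grip_force: 0.0
time: 10.87
position: [0.4781, 0.2407, 0.1165]
tool_rot: [0.56, 0.829, -0.0, 0.0]
ft_force: [0.2, -0.6, -0.1]
grip_width: 0.0715
grip_force: 0.0
[322.64922953 248.57592715] [333.40859257 174.10817192]
```

View pics/w6.png

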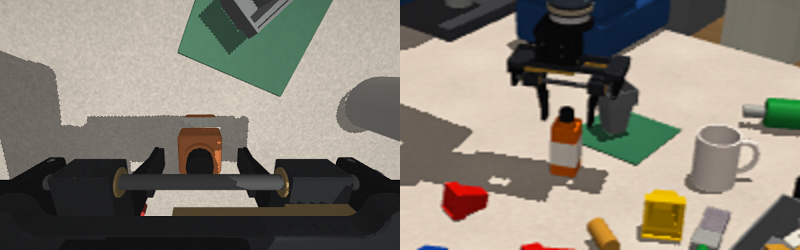

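The orange bottle stands upright at (565,145) in the scene half. Now I grip the body and carry it to the tray.

```bash
python3 -m creep '[{"translation":[0,0,10],"roll":0,"gripper":80},{"translation":[0,0,20],"roll":0,"gripper":80},{"translation":[0,0,32],"roll":0,"gripper":80},{"translation":[0,0,32],"roll":0,"gripper":80}]' 20
python3 -m creep '[{"translation":[0,0,0],"roll":0,"gripper":35},{"translation":[0,0,0],"roll":0,"gripper":35},{"translation":[0,0,0],"roll":0,"gripper":35},{"translation":[0,0,0],"roll":0,"gripper":35},{"translation":[0,0,0],"roll":0,"gripper":35}]' 20
python3 -m creep '[{"translation":[0,0,0],"roll":0,"gripper":35},{"translation":[0,0,0],"roll":0,"gripper":35},{"translation":[0,0,-35],"roll":0,"gripper":35},{"translation":[0,0,-70],"roll":0,"gripper":35},{"translation":[0,0,-100],"roll":0,"gripper":35}]' 20
python3 -m creep '[{"translation":[0,0,0],"roll":0,"gripper":35}]' 20
python3 plan.py .408 -.415 .186 10
```

```text
time: 11.3
position: [0.4762, 0.2401, 0.0819]
tool_rot: [0.56, 0.829, -0.002, -0.002]
ft_force: [-0.5, -0.4, -0.0]
grip_width: 0.0799
grip_force: 0.0
time: 11.72
position: [0.4783, 0.2408, 0.085]
tool_rot: [0.56, 0.829, 0.0, 0.0]
ft_force: [-0.1, -0.5, 0.8]
grip_width: 0.0546
grip_force: 0.0
time: 12.13
position: [0.4777, 0.2406, 0.1854]
tool_rot: [0.56, 0.829, -0.001, -0.0]
ft_force: [1.2, -0.3, -2.4]
grip_width: 0.0461
grip_force: 19.9
time: 12.22
position: [0.4816, 0.2418, 0.1899]
tool_rot: [0.56, 0.829, 0.004, 0.004]
ft_force: [0.4, 0.5, -1.5]
grip_width: 0.0462
grip_force: 19.9
shift [-581.7 -313.8    1.1] roll -78.1 (q6 now -0.13) toolx 111.9
```

```bash
python3 -m creep '[{"translation":[-25,-13,0],"roll":0,"gripper":35},{"translation":[-58,-31,0],"roll":0,"gripper":35},{"translation":[-92,-50,0],"roll":0,"gripper":35},{"translation":[-126,-68,0],"roll":0,"gripper":35},{"translation":[-160,-86,0],"roll":0,"gripper":35}]' 20
python3 -m creep '[{"translation":[-34,-18,0],"roll":0,"gripper":35},{"translation":[-68,-37,0],"roll":0,"gripper":35},{"translation":[-102,-55,0],"roll":0,"gripper":35},{"translation":[-136,-73,0],"roll":0,"gripper":35},{"translation":[-170,-92,0],"roll":0,"gripper":35}]' 20
python3 -m creep '[{"translation":[-34,-18,0],"roll":0,"gripper":35},{"translation":[-68,-37,0],"roll":0,"gripper":35},{"translation":[-102,-55,0],"roll":0,"gripper":35},{"translation":[-136,-73,0],"roll":0,"gripper":35},{"translation":[-160,-86,0],"roll":0,"gripper":35}]' 20
python3 -m creep '[{"translation":[-30,-16,0],"roll":0,"gripper":35},{"translation":[-55,-30,0],"roll":0,"gripper":35},{"translation":[-75,-40,0],"roll":0,"gripper":35},{"translation":[-90,-49,0],"roll":0,"gripper":35},{"translation":[-90,-49,0],"roll":0,"gripper":35}]' 20
python3 -m creep '[{"translation":[0,0,0],"roll":7,"gripper":35},{"translation":[0,0,0],"roll":14,"gripper":35},{"translation":[0,0,0],"roll":21,"gripper":35},{"translation":[0,0,0],"roll":28,"gripper":35},{"translation":[0,0,0],"roll":35,"gripper":35}]' 20
python3 -m creep '[{"translation":[0,0,0],"roll":7,"gripper":35},{"translation":[0,0,0],"roll":14,"gripper":35},{"translation":[0,0,0],"roll":21,"gripper":35},{"translation":[0,0,0],"roll":28,"gripper":35},{"translation":[0,0,0],"roll":35,"gripper":35}]' 20
python3 -m creep '[{"translation":[0,0,0],"roll":7,"gripper":35},{"translation":[0,0,0],"roll":14,"gripper":35},{"translation":[0,0,0],"roll":21,"gripper":35},{"translation":[0,0,0],"roll":28,"gripper":35},{"translation":[0,0,0],"roll":32,"gripper":35}]' 20
python3 -m creep '[{"translation":[0,0,0],"roll":0,"gripper":35}]' 20
python3 plan.py .408 -.415 .089 10
python3 -c "
from h import *
T=cam('top'); g=cv2.cvtColor(T[0],6); 
c=np.array([.457,-.406]);
for h in np.radians([8,9,10,11,12]):
    u=np.array([np.cos(h),np.sin(h)]);n=np.array([-u[1],u[0]])
    print(np.degrees(h).round(),[w2px(T,[*(c+a*u*.11+b*n*.08),.009]).round().tolist() for a,b in((-1,-1),(1,-1),(1,1),(-1,1))])"
```

```text
time: 12.63
position: [0.4568, 0.0589, 0.1839]
tool_rot: [0.559, 0.829, -0.0, -0.001]
ft_force: [1.2, -0.5, -2.0]
grip_width: 0.0456
grip_force: 19.9
time: 13.05
position: [0.4353, -0.1334, 0.1839]
tool_rot: [0.56, 0.829, 0.0, -0.001]
ft_force: [0.8, 0.3, -2.1]
grip_width: 0.0461
grip_force: 19.9
time: 13.47
position: [0.4155, -0.3159, 0.1839]
tool_rot: [0.56, 0.828, -0.0, 0.0]
ft_force: [-0.0, -0.5, -1.0]
grip_width: 0.0461
grip_force: 19.9
time: 13.88
position: [0.4038, -0.4183, 0.1837]
tool_rot: [0.561, 0.828, -0.001, 0.001]
ft_force: [0.1, -0.6, -1.5]
grip_width: 0.046
grip_force: 19.9
time: 14.3
position: [0.404, -0.4123, 0.1835]
tool_rot: [0.785, 0.62, 0.0, -0.002]
ft_force: [0.5, 0.4, -1.8]
grip_width: 0.0459
grip_force: 19.9
time: 14.72
position: [0.4041, -0.4123, 0.1836]
tool_rot: [0.935, 0.355, -0.0, -0.001]
ft_force: [-1.3, 0.2, -1.2]
grip_width: 0.0459
grip_force: 19.9
time: 15.13
position: [0.4041, -0.4123, 0.1836]
tool_rot: [0.996, 0.084, -0.001, -0.001]
ft_force: [-0.1, 0.5, -1.9]
grip_width: 0.0461
grip_force: 19.9
time: 15.22
position: [0.4041, -0.4124, 0.1837]
tool_rot: [0.996, 0.086, -0.001, -0.001]
ft_force: [0.1, -0.2, -1.8]
grip_width: 0.0458
grip_force: 19.9
shift [ 3.5  3.4 94.6] roll -0.1 (q6 now 0.41) toolx 9.9
8.0 [[516.0, 296.0], [497.0, 213.0], [438.0, 223.0], [456.0, 306.0]]
9.0 [[517.0, 296.0], [496.0, 213.0], [438.0, 224.0], [457.0, 307.0]]
10.0 [[517.0, 295.0], [495.0, 213.0], [437.0, 224.0], [458.0, 307.0]]
11.0 [[518.0, 294.0], [494.0, 212.0], [437.0, 225.0], [458.0, 308.0]]
12.0 [[518.0, 293.0], [494.0, 212.0], [436.0, 226.0], [459.0, 308.0]]
```

```bash
python3 -m creep '[{"translation":[3,3,30],"roll":0,"gripper":35},{"translation":[3,3,55],"roll":0,"gripper":35},{"translation":[3,3,75],"roll":0,"gripper":35},{"translation":[3,3,86],"roll":0,"gripper":35},{"translation":[3,3,91],"roll":0,"gripper":35}]' 20
python3 -m creep '[{"translation":[0,0,1],"roll":0,"gripper":35},{"translation":[0,0,2],"roll":0,"gripper":35},{"translation":[0,0,3],"roll":0,"gripper":35},{"translation":[0,0,4],"roll":0,"gripper":35},{"translation":[0,0,4],"roll":0,"gripper":35}]' 20
```

```text
time: 15.68
position: [0.4071, -0.4151, 0.0914]
tool_rot: [0.996, 0.087, -0.001, -0.002]
ft_force: [0.3, 1.1, -2.2]
grip_width: 0.0463
grip_force: 19.9
time: 16.1
position: [0.4082, -0.4171, 0.0903]
tool_rot: [0.996, 0.087, 0.0, 0.001]
ft_force: [0.9, -0.2, -2.2]
grip_width: 0.0459
grip_force: 19.9
```

```bash
python3 -m creep '[{"translation":[0,0,1],"roll":0,"gripper":35},{"translation":[0,0,2],"roll":0,"gripper":35},{"translation":[0,0,2],"roll":0,"gripper":35}]' 20
python3 -m creep '[{"translation":[0,0,1],"roll":0,"gripper":35},{"translation":[0,0,2],"roll":0,"gripper":35},{"translation":[0,0,2],"roll":0,"gripper":35}]' 20
```

```text
time: 16.35
position: [0.4081, -0.4169, 0.0879]
tool_rot: [0.996, 0.087, 0.0, 0.0]
ft_force: [0.3, 0.1, 0.1]
grip_width: 0.0457
grip_force: 19.9
time: 16.6
position: [0.4082, -0.4165, 0.0875]
tool_rot: [0.996, 0.087, 0.0, 0.0]
ft_force: [-1.1, 2.5, 10.9]
grip_width: 0.0457
grip_force: 20.0
```

```bash
python3 -m creep '[{"translation":[0,0,-1],"roll":0,"gripper":80},{"translation":[0,0,-1],"roll":0,"gripper":80},{"translation":[0,0,-1],"roll":0,"gripper":80},{"translation":[0,0,-1],"roll":0,"gripper":80},{"translation":[0,0,-1],"roll":0,"gripper":80}]' 20
python3 -m creep '[{"translation":[0,0,0],"roll":0,"gripper":80},{"translation":[0,0,0],"roll":0,"gripper":80},{"translation":[0,0,0],"roll":0,"gripper":80},{"translation":[0,0,-30],"roll":0,"gripper":80},{"translation":[0,0,-70],"roll":0,"gripper":80}]' 4
python3 -m creep '[{"translation":[0,0,-40],"roll":0,"gripper":80},{"translation":[0,0,-70],"roll":0,"gripper":80},{"translation":[0,0,-70],"roll":0,"gripper":80},{"translation":[0,0,-70],"roll":0,"gripper":80}]' 4
python3 plan.py .674 -.344 .23 270
```

```text
time: 17.02
position: [0.4078, -0.4167, 0.0863]
tool_rot: [0.996, 0.087, -0.0, -0.0]
ft_force: [0.2, -0.2, -0.2]
grip_width: 0.0715
grip_force: 0.0
time: 17.43
position: [0.4061, -0.4143, 0.1537]
tool_rot: [0.996, 0.086, -0.002, -0.004]
ft_force: [0.1, -2.1, 0.5]
grip_width: 0.0797
grip_force: 0.0
time: 17.77
position: [0.4086, -0.4177, 0.2289]
tool_rot: [0.996, 0.087, 0.001, 0.002]
ft_force: [-0.1, 0.0, 0.1]
grip_width: 0.0802
grip_force: 0.0
shift [274.1 -26.8  -0.7] roll -80.1 (q6 now 0.41) toolx 9.9
```

```bash
python3 -m creep '[{"translation":[30,-3,0],"roll":0,"gripper":80},{"translation":[65,-6,0],"roll":0,"gripper":80},{"translation":[100,-10,0],"roll":0,"gripper":80},{"translation":[135,-14,0],"roll":0,"gripper":80},{"translation":[170,-17,0],"roll":0,"gripper":80}]' 4
python3 -m creep '[{"translation":[35,-3,0],"roll":0,"gripper":80},{"translation":[65,-6,0],"roll":0,"gripper":80},{"translation":[90,-9,0],"roll":0,"gripper":80},{"translation":[104,-10,0],"roll":0,"gripper":80},{"translation":[104,-10,0],"roll":0,"gripper":80}]' 4
python3 -m creep '[{"translation":[0,0,0],"roll":-7,"gripper":80},{"translation":[0,0,0],"roll":-14,"gripper":80},{"translation":[0,0,0],"roll":-21,"gripper":80},{"translation":[0,0,0],"roll":-28,"gripper":80},{"translation":[0,0,0],"roll":-35,"gripper":80}]' 4
python3 -m creep '[{"translation":[0,0,0],"roll":-7,"gripper":80},{"translation":[0,0,0],"roll":-14,"gripper":80},{"translation":[0,0,0],"roll":-21,"gripper":80},{"translation":[0,0,0],"roll":-28,"gripper":80},{"translation":[0,0,0],"roll":-35,"gripper":80}]' 4
python3 -m creep '[{"translation":[0,0,0],"roll":-7,"gripper":80},{"translation":[0,0,0],"roll":-10,"gripper":80},{"translation":[0,0,0],"roll":-10,"gripper":80},{"translation":[0,0,0],"roll":-10,"gripper":80}]' 4
python3 -c "
from wr import *
from plan import plan
v=wlook('green',BOT,'bot',.674,-.236,4.7,'g1.png',S=80)
plan(v[0]+.107*np.cos(v[2]),v[1]+.107*np.sin(v[2]),.034,np.degrees(v[2]))
T=cam('top');c=T[0]
for t in ['bottle_a']:
    for d in viewer.recognise('top',t):print(d)"
```

```text
time: 18.18
position: [0.5727, -0.3691, 0.224]
tool_rot: [0.996, 0.086, -0.002, -0.002]
ft_force: [1.0, -0.9, -0.4]
grip_width: 0.0798
grip_force: 0.0
time: 18.6
position: [0.6751, -0.3404, 0.2231]
tool_rot: [0.996, 0.088, -0.001, -0.001]
ft_force: [-0.4, -0.0, 0.3]
grip_width: 0.0804
grip_force: 0.0
time: 19.02
position: [0.671, -0.343, 0.2245]
tool_rot: [0.923, 0.385, -0.001, -0.002]
ft_force: [0.4, 0.7, -0.4]
grip_width: 0.08
grip_force: 0.0
time: 19.43
position: [0.6709, -0.343, 0.2245]
tool_rot: [0.765, 0.644, -0.001, -0.002]
ft_force: [-0.6, -0.8, 0.0]
grip_width: 0.08
grip_force: 0.0
time: 19.77
position: [0.6716, -0.343, 0.2251]
tool_rot: [0.708, 0.706, -0.0, -0.002]
ft_force: [-0.4, 0.4, 0.1]
grip_width: 0.08
grip_force: 0.0
green [ 0.6759 -0.2366  4.6504] 266.5 IoU 0.958 px 2078
shift [ -0.7  -2.2 191.4] roll 3.4 (q6 now -0.62) toolx 89.8
{'bbox': [404.6, 170.2, 52.0, 20.2], 'p': 0.67}
```

```bash
python3 -m creep '[{"translation":[-1,-2,40],"roll":3.4,"gripper":60},{"translation":[-1,-2,80],"roll":3.4,"gripper":60},{"translation":[-1,-2,120],"roll":3.4,"gripper":60},{"translation":[-1,-2,155],"roll":3.4,"gripper":60},{"translation":[-1,-2,175],"roll":3.4,"gripper":60}]' 4
python3 -m creep '[{"translation":[0,0,10],"roll":0,"gripper":50},{"translation":[0,0,16],"roll":0,"gripper":50},{"translation":[0,0,16],"roll":0,"gripper":50},{"translation":[0,0,16],"roll":0,"gripper":50}]' 4
python3 plan.py .6694 -.3434 .034 266.5
python3 -m creep '[{"translation":[0,0,0],"roll":0,"gripper":20},{"translation":[0,0,0],"roll":0,"gripper":20},{"translation":[0,0,0],"roll":0,"gripper":20},{"translation":[0,0,0],"roll":0,"gripper":20},{"translation":[0,0,0],"roll":0,"gripper":20}]' 4
```

```text
time: 20.33
position: [0.6683, -0.3421, 0.0462]
tool_rot: [0.728, 0.685, -0.001, -0.004]
ft_force: [-0.1, 0.5, -0.7]
grip_width: 0.0613
grip_force: 0.0
time: 20.67
position: [0.6722, -0.3446, 0.0372]
tool_rot: [0.728, 0.685, 0.0, 0.001]
ft_force: [-0.8, -0.1, 0.1]
grip_width: 0.0504
grip_force: 0.0
shift [ 1.  -2.9  3.2] roll 0.0 (q6 now -0.56) toolx 86.5
time: 21.08
position: [0.6712, -0.344, 0.0363]
tool_rot: [0.728, 0.685, -0.0, 0.0]
ft_force: [-0.4, -0.3, 3.4]
grip_width: 0.0253
grip_force: 4.0
```

```bash
python3 -m creep '[{"translation":[2.5,0,-9],"roll":0,"gripper":20},{"translation":[5.5,0,-18],"roll":0,"gripper":20},{"translation":[9.5,0,-27],"roll":0,"gripper":20},{"translation":[14.5,0,-35],"roll":0,"gripper":20},{"translation":[20,0,-43],"roll":0,"gripper":20}]' 4
python3 -m creep '[{"translation":[6,0,-7],"roll":0,"gripper":20},{"translation":[13,0,-14],"roll":0,"gripper":20},{"translation":[20,0,-20],"roll":0,"gripper":20},{"translation":[28,0,-26],"roll":0,"gripper":20},{"translation":[36,0,-30.5],"roll":0,"gripper":20}]' 4
python3 -m creep '[{"translation":[8.5,0,-4],"roll":0,"gripper":20},{"translation":[17.5,0,-7.5],"roll":0,"gripper":20},{"translation":[27,0,-10],"roll":0,"gripper":20},{"translation":[36,0,-11.5],"roll":0,"gripper":20},{"translation":[46,0,-12.5],"roll":0,"gripper":20}]' 4
python3 -m creep '[{"translation":[9.5,0,0],"roll":0,"gripper":20},{"translation":[19,0,0],"roll":0,"gripper":20},{"translation":[28.5,0,1],"roll":0,"gripper":20},{"translation":[28.5,0,1],"roll":0,"gripper":20}]' 4
python3 -c "
from h import *
w,c=cam('wrist'),cam('scene');o=telemetry.get_obs()['position'];u,v=w2px(c,o).astype(int);u=max(u,100)
cv2.imwrite('pics/g2.png',np.hstack([cv2.resize(w[0],(400,250)),cv2.resize(c[0][v-40:v+85,u-100:u+100],(400,250))]))"
```

```text
time: 21.5
position: [0.6726, -0.3235, 0.08]
tool_rot: [0.728, 0.685, 0.0, 0.001]
ft_force: [-0.4, -0.2, -1.1]
grip_width: 0.0259
grip_force: 4.0
time: 21.92
position: [0.6748, -0.2875, 0.1103]
tool_rot: [0.728, 0.685, -0.0, 0.001]
ft_force: [0.3, -1.0, 0.8]
grip_width: 0.0258
grip_force: 4.0
time: 22.33
position: [0.6805, -0.2473, 0.1264]
tool_rot: [0.728, 0.686, -0.001, 0.008]
ft_force: [-1.1, -13.5, 19.3]
grip_width: 0.0257
grip_force: 14.8
time: 22.67
position: [0.6847, -0.2167, 0.1294]
tool_rot: [0.728, 0.685, 0.003, 0.009]
ft_force: [0.8, 1.4, -1.6]
grip_width: 0.026
grip_force: 3.9
```

View pics/g2.png

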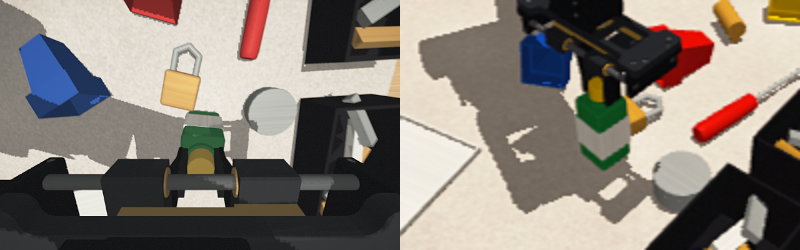

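The green bottle hangs nearly upright at (603,130) in the scene half, and the padlock at (180,85) in the wrist half is clear. I lower it to contact and release.

```bash
python3 -m creep '[{"translation":[0,0,2],"roll":0,"gripper":20},{"translation":[0,0,3],"roll":0,"gripper":20},{"translation":[0,0,4],"roll":0,"gripper":20},{"translation":[0,0,4],"roll":0,"gripper":20}]' 4
python3 -m creep '[{"translation":[0,0,2],"roll":0,"gripper":20},{"translation":[0,0,3],"roll":0,"gripper":20},{"translation":[0,0,3],"roll":0,"gripper":20},{"translation":[0,0,3],"roll":0,"gripper":20}]' 4
```

```text
time: 23.1
position: [0.6783, -0.2124, 0.1155]
tool_rot: [0.728, 0.685, -0.0, -0.002]
ft_force: [-1.3, 0.5, 4.6]
grip_width: 0.026
grip_force: 4.0
time: 23.43
position: [0.6785, -0.2126, 0.1145]
tool_rot: [0.728, 0.686, -0.0, -0.001]
ft_force: [-3.3, 0.8, 12.5]
grip_width: 0.0257
grip_force: 10.2
```

Contact is firm, so I release and check numerically that the bottle stands.

```bash
python3 -m creep '[{"translation":[0,0,-3],"roll":0,"gripper":20},{"translation":[0,0,-3],"roll":0,"gripper":80},{"translation":[0,0,-3],"roll":0,"gripper":80},{"translation":[0,0,-3],"roll":0,"gripper":80},{"translation":[0,0,-3],"roll":0,"gripper":80}]' 4
python3 -m creep '[{"translation":[0,0,0],"roll":0,"gripper":80},{"translation":[0,0,0],"roll":0,"gripper":80},{"translation":[0,0,0],"roll":0,"gripper":80},{"translation":[0,0,0],"roll":0,"gripper":80}]' 4
python3 -c "
from wr import *
c=cam('scene');x,y=.6785,-.2126
p=np.array([w2px(c,q) for q in world(BOT,'botU',x,y,-.06)]);b=[*p.min(0),*(p.max(0)-p.min(0))]
m=mask(c[0],'green',b,pad=12,S=80);print(b,(m>0).sum())
for k_ in('botU','bot'):print(k_,fit([(c,m)],BOT,k_,x,y,yaws=[-.06,1.5,3,4.6]))
w=cam('wrist')
h=cv2.cvtColor(w[0],40);mm=cv2.inRange(h,(20,120,60),(33,255,255));ys,xs=np.nonzero(mm)
print('cap',w2px(w,(x,y,.12)),len(xs));k_=(abs(xs-320)<50)&(ys>150);print(xs[k_].mean(),ys[k_].min(),ys[k_].max())
cv2.imwrite('pics/g3.png',np.hstack([cv2.resize(w[0],(400,250)),cv2.resize(c[0][185:310,180:380],(400,250))]))"
```

```text
time: 23.85
position: [0.6786, -0.2133, 0.1155]
tool_rot: [0.728, 0.685, -0.0, -0.001]
ft_force: [0.3, 0.4, -1.0]
grip_width: 0.045
grip_force: 0.0
time: 24.18
position: [0.679, -0.2135, 0.1165]
tool_rot: [0.728, 0.685, 0.0, -0.0]
ft_force: [0.4, 0.1, 0.0]
grip_width: 0.0707
grip_force: 0.0
[np.float64(274.08754782140903), np.float64(236.73809021303134), np.float64(28.374258190664307), np.float64(48.79541133797204)] 842
botU (array([ 0.67473325, -0.21230474,  3.12075836]), np.float64(0.5637095927290171))
bot (array([ 0.69294023, -0.17282819,  3.24076874]), np.float64(0.564269380674555))
cap [321.56791111 268.42255426] 2316
319.0383141762452 183 345
```

```bash
python3 -m creep '[{"translation":[0,0,10],"roll":0,"gripper":80},{"translation":[0,0,20],"roll":0,"gripper":80},{"translation":[0,0,32],"roll":0,"gripper":80},{"translation":[0,0,32],"roll":0,"gripper":80}]' 20
python3 -m creep '[{"translation":[0,0,0],"roll":0,"gripper":35},{"translation":[0,0,0],"roll":0,"gripper":35},{"translation":[0,0,0],"roll":0,"gripper":35},{"translation":[0,0,0],"roll":0,"gripper":35},{"translation":[0,0,0],"roll":0,"gripper":35}]' 20
python3 -m creep '[{"translation":[0,0,0],"roll":0,"gripper":35},{"translation":[0,0,0],"roll":0,"gripper":35}]' 20
python3 -m creep '[{"translation":[0,0,-35],"roll":0,"gripper":35},{"translation":[0,0,-70],"roll":0,"gripper":35},{"translation":[0,0,-100],"roll":0,"gripper":35},{"translation":[0,0,-100],"roll":0,"gripper":35}]' 20
python3 plan.py .506 -.397 .18 10
python3 -c "
from wr import *
T=cam('top');print(viewer.recognise('top','bottle_a'))
S=cam('scene');print(viewer.recognise('scene','bottle_a'),w2px(S,(.408,-.4165,.06)),w2px(T,(.408,-.4165,.06)))"
```

```text
time: 24.62
position: [0.6766, -0.2125, 0.0805]
tool_rot: [0.728, 0.685, -0.001, -0.003]
ft_force: [-0.9, -0.7, -0.8]
grip_width: 0.08
grip_force: 0.0
time: 25.03
position: [0.6793, -0.2137, 0.0852]
tool_rot: [0.728, 0.685, 0.0, 0.001]
ft_force: [-0.0, -0.9, 0.4]
grip_width: 0.0547
grip_force: 0.0
time: 25.2
position: [0.679, -0.2136, 0.085]
tool_rot: [0.728, 0.685, 0.0, 0.0]
ft_force: [-0.8, -0.4, 0.9]
grip_width: 0.0468
grip_force: 19.4
time: 25.53
position: [0.683, -0.2153, 0.1924]
tool_rot: [0.728, 0.685, 0.003, 0.007]
ft_force: [1.6, -0.4, -0.4]
grip_width: 0.0466
grip_force: 19.4
shift [-192.  -165.9   11.2] roll 76.5 (q6 now -0.40) toolx 86.5
[{'bbox': [473.4, 268.2, 30.1, 20.9], 'p': 0.8}, {'bbox': [376.1, 125.7, 25.4, 27.2], 'p': 0.5}]
[{'bbox': [273.1, 214.5, 25.5, 41.5], 'p': 0.67}, {'bbox': [134.1, 232.8, 37.6, 45.7], 'p': 0.55}] [151.06888352 256.48009359] [489.391874   277.85277289]
```

```bash
python3 -m creep '[{"translation":[-20,-17,0],"roll":0,"gripper":35},{"translation":[-45,-39,0],"roll":0,"gripper":35},{"translation":[-70,-61,0],"roll":0,"gripper":35},{"translation":[-95,-83,0],"roll":0,"gripper":35},{"translation":[-120,-104,0],"roll":0,"gripper":35}]' 20
python3 -m creep '[{"translation":[-25,-21,0],"roll":0,"gripper":35},{"translation":[-45,-40,0],"roll":0,"gripper":35},{"translation":[-62,-54,0],"roll":0,"gripper":35},{"translation":[-70,-61,0],"roll":0,"gripper":35},{"translation":[-70,-61,0],"roll":0,"gripper":35}]' 20
python3 -m creep '[{"translation":[0,0,0],"roll":7,"gripper":35},{"translation":[0,0,0],"roll":14,"gripper":35},{"translation":[0,0,0],"roll":21,"gripper":35},{"translation":[0,0,0],"roll":28,"gripper":35},{"translation":[0,0,0],"roll":35,"gripper":35}]' 20
python3 -m creep '[{"translation":[0,0,0],"roll":7,"gripper":35},{"translation":[0,0,0],"roll":14,"gripper":35},{"translation":[0,0,0],"roll":21,"gripper":35},{"translation":[0,0,0],"roll":28,"gripper":35},{"translation":[0,0,0],"roll":35,"gripper":35}]' 20
python3 -m creep '[{"translation":[0,0,0],"roll":6.5,"gripper":35},{"translation":[0,0,0],"roll":6.5,"gripper":35},{"translation":[0,0,0],"roll":6.5,"gripper":35},{"translation":[0,0,0],"roll":6.5,"gripper":35}]' 20
python3 plan.py .506 -.397 .091 10
```

```text
time: 26.15
position: [0.5654, -0.3267, 0.1818]
tool_rot: [0.728, 0.686, -0.0, -0.003]
ft_force: [-0.5, -0.7, -2.0]
grip_width: 0.047
grip_force: 19.4
time: 26.57
position: [0.5005, -0.3943, 0.1827]
tool_rot: [0.729, 0.684, -0.0, -0.002]
ft_force: [-0.2, -0.2, -1.1]
grip_width: 0.047
grip_force: 19.4
time: 26.98
position: [0.5038, -0.3912, 0.1835]
tool_rot: [0.902, 0.433, 0.0, -0.001]
ft_force: [-0.1, -0.9, -2.0]
grip_width: 0.0469
grip_force: 19.4
time: 27.4
position: [0.5039, -0.3911, 0.1835]
tool_rot: [0.99, 0.142, -0.0, -0.001]
ft_force: [-0.1, 0.1, -1.7]
grip_width: 0.0468
grip_force: 19.4
time: 27.73
position: [0.5033, -0.3922, 0.184]
tool_rot: [0.996, 0.089, -0.0, -0.001]
ft_force: [0.5, -1.0, -2.0]
grip_width: 0.0467
grip_force: 19.4
shift [ 1.8  5.3 93. ] roll 0.2 (q6 now 0.55) toolx 10.2
```

```bash
python3 -m creep '[{"translation":[2,4,30],"roll":0,"gripper":35},{"translation":[2,4,55],"roll":0,"gripper":35},{"translation":[2,4,75],"roll":0,"gripper":35},{"translation":[2,4,86],"roll":0,"gripper":35},{"translation":[2,4,91],"roll":0,"gripper":35}]' 20
python3 -m creep '[{"translation":[0,0,1],"roll":0,"gripper":35},{"translation":[0,0,2],"roll":0,"gripper":35},{"translation":[0,0,3],"roll":0,"gripper":35},{"translation":[0,0,4],"roll":0,"gripper":35},{"translation":[0,0,4],"roll":0,"gripper":35}]' 20
python3 -m creep '[{"translation":[0,0,1],"roll":0,"gripper":35},{"translation":[0,0,2],"roll":0,"gripper":35},{"translation":[0,0,2],"roll":0,"gripper":35}]' 20
python3 -m creep '[{"translation":[0,0,1],"roll":0,"gripper":35},{"translation":[0,0,1],"roll":0,"gripper":35}]' 20
```

```text
time: 28.15
position: [0.5047, -0.3956, 0.0913]
tool_rot: [0.996, 0.088, -0.001, -0.002]
ft_force: [0.8, 0.9, -1.4]
grip_width: 0.0466
grip_force: 19.4
time: 28.57
position: [0.5058, -0.3972, 0.0905]
tool_rot: [0.996, 0.088, 0.001, 0.001]
ft_force: [-0.2, 0.2, -1.4]
grip_width: 0.047
grip_force: 19.4
time: 28.82
position: [0.5057, -0.3971, 0.088]
tool_rot: [0.996, 0.087, 0.0, 0.0]
ft_force: [-1.3, 0.8, -0.9]
grip_width: 0.047
grip_force: 19.4
time: 28.98
position: [0.5058, -0.397, 0.0879]
tool_rot: [0.996, 0.088, 0.0, 0.0]
ft_force: [-1.9, 2.1, 4.3]
grip_width: 0.0467
grip_force: 19.4
```

```bash
python3 -m creep '[{"translation":[0,0,0],"roll":0,"gripper":80},{"translation":[0,0,0],"roll":0,"gripper":80},{"translation":[0,0,0],"roll":0,"gripper":80},{"translation":[0,0,0],"roll":0,"gripper":80},{"translation":[0,0,0],"roll":0,"gripper":80}]' 20
python3 -m creep '[{"translation":[0,0,0],"roll":0,"gripper":80},{"translation":[0,0,0],"roll":0,"gripper":80},{"translation":[0,0,0],"roll":0,"gripper":80},{"translation":[0,0,-30],"roll":0,"gripper":80},{"translation":[0,0,-70],"roll":0,"gripper":87}]' 4
python3 -m creep '[{"translation":[0,0,-40],"roll":0,"gripper":87},{"translation":[0,0,-90],"roll":0,"gripper":87},{"translation":[0,0,-90],"roll":0,"gripper":87},{"translation":[0,0,-90],"roll":0,"gripper":87}]' 4
python3 plan.py .522 -.168 .25 116
python3 -c "
from wr import *
S=cam('scene')
cv2.imwrite('pics/s2.png',cv2.resize(S[0][180:330,80:280],None,fx=3,fy=3))"
```

```text
time: 29.4
position: [0.5055, -0.3969, 0.0864]
tool_rot: [0.996, 0.087, -0.0, -0.0]
ft_force: [0.3, -0.0, -0.1]
grip_width: 0.0726
grip_force: 0.0
time: 29.82
position: [0.5032, -0.3946, 0.1531]
tool_rot: [0.996, 0.087, -0.003, -0.004]
ft_force: [-0.2, -0.7, -0.3]
grip_width: 0.0822
grip_force: 0.0
time: 30.15
position: [0.5072, -0.3986, 0.2513]
tool_rot: [0.996, 0.088, 0.003, 0.004]
ft_force: [0.4, -1.6, -0.4]
grip_width: 0.0865
grip_force: 0.0
shift [  54.8 -224.5   -0.3] roll 74.0 (q6 now 0.56) toolx 10.0
```

View pics/s2.png

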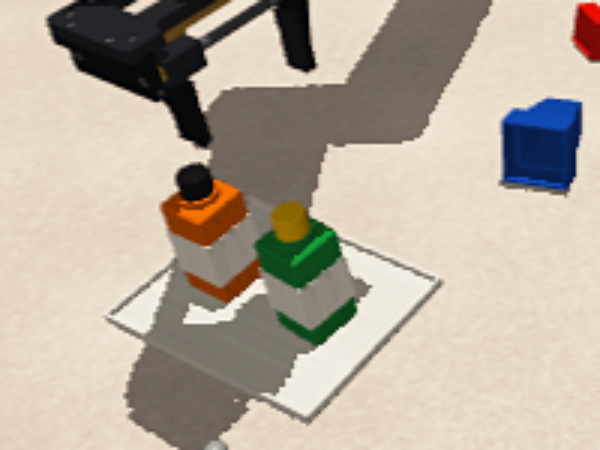

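Both bottles stand upright in the tray, orange at (210,240) and green at (305,275). Next is the blue tub.

```bash
python3 -m creep '[{"translation":[8,-33,0],"roll":-7,"gripper":87},{"translation":[17,-70,0],"roll":-14,"gripper":87},{"translation":[26,-106,0],"roll":-21,"gripper":87},{"translation":[35,-143,0],"roll":-28,"gripper":87},{"translation":[44,-180,0],"roll":-35,"gripper":87}]' 3
python3 plan.py .522 -.168 .25 116
python3 -m creep '[{"translation":[0,0,0],"roll":-7,"gripper":87},{"translation":[0,0,0],"roll":-14,"gripper":87},{"translation":[0,0,0],"roll":-21,"gripper":87},{"translation":[0,0,0],"roll":-28,"gripper":87},{"translation":[0,0,0],"roll":-35,"gripper":87}]' 3
python3 -m creep '[{"translation":[0,0,0],"roll":-7,"gripper":87},{"translation":[0,0,0],"roll":-14,"gripper":87},{"translation":[0,0,0],"roll":-21,"gripper":87},{"translation":[0,0,0],"roll":-28,"gripper":87},{"translation":[0,0,0],"roll":-36,"gripper":87}]' 3
python3 -m creep '[{"translation":[0,0,0],"roll":0,"gripper":87}]' 3
cat > tubplan.py <<'E'
from wr import *; from plan import plan; import sys
col,x,y,yaw=sys.argv[1],*map(float,sys.argv[2:5]); s=float(sys.argv[5])
v=wlook(col,TUB,'tub',x,y,np.radians(yaw))
d=s*np.cos(np.radians(13.13)); g=v[0]+d*np.cos(v[2]),v[1]+d*np.sin(v[2]); print('grip',np.round(g,4))
plan(*g,.040,np.degrees(v[2]))
E
python3 tubplan.py blue .486 -.093 296 .086
```

```text
time: 30.62
position: [0.5156, -0.2094, 0.2435]
tool_rot: [0.923, 0.385, -0.002, -0.003]
ft_force: [0.7, 0.4, 0.6]
grip_width: 0.087
grip_force: 0.0
shift [ 34.  -24.6  -6.4] roll -70.7 (q6 now 0.19) toolx 45.3
time: 31.03
position: [0.5159, -0.2107, 0.2436]
tool_rot: [0.764, 0.646, -0.001, -0.003]
ft_force: [0.8, 0.3, -0.5]
grip_width: 0.0872
grip_force: 0.0
time: 31.45
position: [0.5158, -0.2109, 0.2435]
tool_rot: [0.533, 0.846, 0.0, -0.003]
ft_force: [-0.7, -0.5, -0.5]
grip_width: 0.0871
grip_force: 0.0
time: 31.53
position: [0.5158, -0.211, 0.2437]
tool_rot: [0.535, 0.845, 0.0, -0.003]
ft_force: [0.2, -0.4, -0.1]
grip_width: 0.0868
grip_force: 0.0
blue [ 0.4864 -0.0917  5.1631] 295.8 IoU 0.981 px 3533
grip [ 0.5229 -0.1671]
shift [ 36.   25.3 204.1] roll -0.8 (q6 now -1.03) toolx 115.0
```

```bash
python3 -m creep '[{"translation":[30,21,5],"roll":-0.8,"gripper":87},{"translation":[36,25,40],"roll":-0.8,"gripper":87},{"translation":[36,25,80],"roll":-0.8,"gripper":87},{"translation":[36,25,115],"roll":-0.8,"gripper":87},{"translation":[36,25,130],"roll":-0.8,"gripper":87}]' 3
python3 plan.py .5229 -.1671 .040 115.8
```

```text
time: 32.0
position: [0.5213, -0.1664, 0.1114]
tool_rot: [0.531, 0.847, -0.0, -0.005]
ft_force: [-0.4, 0.6, 1.2]
grip_width: 0.0868
grip_force: 0.0
shift [-1.9  1.6 71.4] roll 0.0 (q6 now -0.96) toolx 115.8
```

```bash
python3 -m creep '[{"translation":[-1,1,30],"roll":0,"gripper":87},{"translation":[-1,1,55],"roll":0,"gripper":87},{"translation":[-1,1,70],"roll":0,"gripper":87},{"translation":[-1,1,70],"roll":0,"gripper":87}]' 3
python3 plan.py .5229 -.1671 .040 115.8
python3 -m creep '[{"translation":[0,0,0],"roll":0,"gripper":50},{"translation":[0,0,0],"roll":0,"gripper":50},{"translation":[0,0,0],"roll":0,"gripper":50},{"translation":[0,0,0],"roll":0,"gripper":50},{"translation":[0,0,0],"roll":0,"gripper":50}]' 3
python3 -m creep '[{"translation":[2,0,-4],"roll":0,"gripper":50},{"translation":[4,0,-8],"roll":0,"gripper":50},{"translation":[8,0,-14],"roll":0,"gripper":50},{"translation":[12.5,0,-20],"roll":0,"gripper":50},{"translation":[12.5,0,-20],"roll":0,"gripper":50}]' 3
python3 -c "
from wr import *
w,c=cam('wrist'),cam('scene')
cv2.imwrite('pics/b1.png',np.hstack([cv2.resize(w[0],(400,250)),cv2.resize(c[0][170:270,190:350],(400,250))]))"
```

```text
time: 32.33
position: [0.5229, -0.1675, 0.0423]
tool_rot: [0.531, 0.847, -0.0, -0.005]
ft_force: [-0.8, 0.2, -0.2]
grip_width: 0.0874
grip_force: 0.0
shift [0.4 0.2 2.3] roll 0.0 (q6 now -0.96) toolx 115.8
time: 32.75
position: [0.5266, -0.1695, 0.0477]
tool_rot: [0.53, 0.848, 0.0, 0.001]
ft_force: [0.4, -0.3, 0.2]
grip_width: 0.0619
grip_force: 2.7
time: 33.17
position: [0.5202, -0.1571, 0.0679]
tool_rot: [0.53, 0.848, 0.0, 0.0]
ft_force: [0.3, -1.3, 0.8]
grip_width: 0.0622
grip_force: 3.0
```

View pics/b1.png

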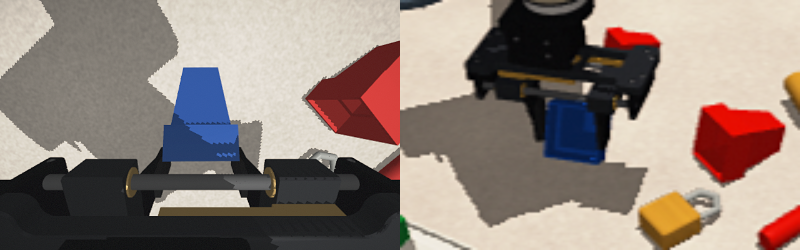

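```bash
cat > tilt.py <<'E'
# tilt of the held tub from the foot's far edge in the wrist picture: tilt.py hue s dz(contact below TCP) [M]
from h import *; import sys
def tilt(col,s,dz,half=.017):
    o=telemetry.get_obs();c=cam('wrist');h=cv2.cvtColor(c[0],40)
    lo,hi={'blue':(100,135),'yellow':(20,34),'red':(-6,6)}[col]
    hh=h[...,0].astype(int);hh=np.where(hh>170,hh-180,hh)
    m=((hh>=lo)&(hh<=hi)&(h[...,1]>110)).astype(np.uint8);m[:, :240]=0;m[:,400:]=0;m[270:]=0
    n,l,st,_=cv2.connectedComponentsWithStats(m);i=1+st[1:,4].argmax()
    top=st[i,1];print('top row',top,'bbox',st[i])
    X=R.from_quat(o['tool_rot']).as_matrix()[:,0];P=np.array(o['position'])-[0,0,dz]
    best=[]
    for t in range(0,116,2):
        a=np.radians(t); ax=-X*np.cos(a)+np.array([0,0,np.sin(a)]); up=X*np.sin(a)+np.array([0,0,np.cos(a)])
        r=min(w2px(c,P-ax*s+up*half*sg)[1] for sg in(-1,1)); best.append((abs(r-top),t,round(float(r),1),round(1000*min((P-ax*s+up*half*sg)[2] for sg in(-1,1)))))
    print('(err,tilt,row,lowest foot edge mm)',sorted(best)[:4])
if __name__=='__main__': tilt(sys.argv[1],float(sys.argv[2]),float(sys.argv[3]))
E
python3 tilt.py blue .088 .008
```

```text
top row 107 bbox [  259   107   125   153 14019]
(err,tilt,row,lowest foot edge mm) [(np.float64(0.6475844403727535), 26, 107.6, 5), (np.float64(0.8383654162839065), 24, 106.2, 8), (np.float64(2.1828379915097855), 22, 104.8, 10), (np.float64(2.2651251529656946), 28, 109.3, 3)]
```

The tub is pivoting: tilt is about 26° with the foot on the bench. I continue the arc.

```bash
python3 -m creep '[{"translation":[5,0,-6],"roll":0,"gripper":50},{"translation":[11,0,-11],"roll":0,"gripper":50},{"translation":[17,0,-16],"roll":0,"gripper":50},{"translation":[23.5,0,-20],"roll":0,"gripper":50},{"translation":[30,0,-23.5],"roll":0,"gripper":50}]' 3
python3 -m creep '[{"translation":[7,0,-3],"roll":0,"gripper":50},{"translation":[14,0,-5],"roll":0,"gripper":50},{"translation":[22,0,-7],"roll":0,"gripper":50},{"translation":[29,0,-8],"roll":0,"gripper":50},{"translation":[37,0,-8],"roll":0,"gripper":50}]' 3
python3 tilt.py blue .088 .008
python3 -m creep '[{"translation":[8,0,0],"roll":0,"gripper":50},{"translation":[17,0,1],"roll":0,"gripper":50},{"translation":[17,0,2],"roll":0,"gripper":50},{"translation":[17,0,2],"roll":0,"gripper":50}]' 3
python3 tilt.py blue .088 .008
```

```text
time: 33.73
position: [0.5073, -0.1304, 0.0908]
tool_rot: [0.53, 0.848, -0.0, 0.0]
ft_force: [0.1, -0.7, 0.2]
grip_width: 0.0618
grip_force: 3.0
time: 34.15
position: [0.491, -0.097, 0.0984]
tool_rot: [0.53, 0.848, 0.0, 0.0]
ft_force: [0.2, -0.4, 3.6]
grip_width: 0.0615
grip_force: 3.0
top row 171 bbox [ 265  171  113   99 9647]
(err,tilt,row,lowest foot edge mm) [(np.float64(0.28975312677272314), 76, 170.7, 1), (np.float64(2.7819073655267346), 78, 173.8, 1), (np.float64(3.3384489443474763), 74, 167.7, 1), (np.float64(5.8753967274214745), 80, 176.9, 1)]
time: 34.53
position: [0.4832, -0.0816, 0.0958]
tool_rot: [0.53, 0.848, -0.0, -0.001]
ft_force: [-1.2, 1.4, 2.1]
grip_width: 0.0624
grip_force: 3.0
top row 189 bbox [ 267  189  110   81 8331]
(err,tilt,row,lowest foot edge mm) [(np.float64(0.6060313683498464), 88, 189.6, -1), (np.float64(2.5653352072841358), 86, 186.4, -1), (np.float64(3.795092501714521), 90, 192.8, 0), (np.float64(5.718403621670092), 84, 183.3, -2)]
```

```bash
python3 -m creep '[{"translation":[0,0,0],"roll":0,"gripper":87},{"translation":[0,0,0],"roll":0,"gripper":87},{"translation":[0,0,0],"roll":0,"gripper":87},{"translation":[0,0,0],"roll":0,"gripper":87},{"translation":[0,0,0],"roll":0,"gripper":87}]' 3
python3 -m creep '[{"translation":[0,0,6],"roll":0,"gripper":87},{"translation":[0,0,12],"roll":0,"gripper":87},{"translation":[0,0,12],"roll":0,"gripper":87},{"translation":[0,0,12],"roll":0,"gripper":87}]' 3
python3 -m creep '[{"translation":[0,0,0],"roll":0,"gripper":50},{"translation":[0,0,0],"roll":0,"gripper":50},{"translation":[0,0,0],"roll":0,"gripper":50},{"translation":[0,0,0],"roll":0,"gripper":50},{"translation":[0,0,0],"roll":0,"gripper":50}]' 15
python3 -m creep '[{"translation":[0,0,-30],"roll":0,"gripper":50},{"translation":[0,0,-65],"roll":0,"gripper":50},{"translation":[0,0,-100],"roll":0,"gripper":50},{"translation":[0,0,-130],"roll":0,"gripper":50},{"translation":[0,0,-150],"roll":0,"gripper":50}]' 15
python3 -m creep '[{"translation":[0,0,0],"roll":0,"gripper":50},{"translation":[0,0,0],"roll":0,"gripper":50}]' 15
python3 tilt.py blue .080 .0
python3 plan.py .49 .27 .232 90
python3 -c "
from wr import *
T,S=cam('top'),cam('scene')
def gm(c,b):
    h=cv2.cvtColor(c[0],40);m=(h[...,1]<75);w=np.zeros(m.shape,bool);x,y,a,d=b;w[y:y+d,x:x+a]=1
    m=(m&w).astype(np.uint8);n,l,s,_=cv2.connectedComponentsWithStats(m);return (l==1+s[1:,4].argmax()).astype(np.uint8)
ob=[(T,gm(T,(140,228,58,57))),(S,gm(S,(343,125,32,36)))]
print([m.sum() for _,m in ob],[cv2.boundingRect(m) for _,m in ob])
for o in(ob,ob[:1],ob[1:]):print(fit(o,TUB,'tubU',.46,.425,yaws=[0,.4,.8,1.2],z0=.004))
"
```

```text
time: 35.0
position: [0.4838, -0.0826, 0.096]
tool_rot: [0.53, 0.848, 0.0, 0.0]
ft_force: [-0.7, -0.0, -0.2]
grip_width: 0.0839
grip_force: 0.0
time: 35.33
position: [0.4833, -0.0823, 0.0834]
tool_rot: [0.53, 0.848, -0.0, -0.001]
ft_force: [0.5, -0.7, 0.6]
grip_width: 0.0865
grip_force: 0.0
time: 35.75
position: [0.4838, -0.0825, 0.0842]
tool_rot: [0.53, 0.848, 0.0, 0.0]
ft_force: [-0.0, -0.3, 0.4]
grip_width: 0.0619
grip_force: 14.9
time: 36.17
position: [0.4844, -0.0826, 0.2369]
tool_rot: [0.53, 0.848, 0.0, 0.002]
ft_force: [-0.1, -0.4, -0.8]
grip_width: 0.0619
grip_force: 15.0
time: 36.33
position: [0.484, -0.0825, 0.2348]
tool_rot: [0.53, 0.848, 0.0, 0.001]
ft_force: [0.2, -0.3, -1.9]
grip_width: 0.0618
grip_force: 15.0
top row 191 bbox [ 262  191  119   79 8734]
(err,tilt,row,lowest foot edge mm) [(np.float64(0.7587344789260158), 86, 191.8, 154), (np.float64(2.2341585783034077), 84, 188.8, 153), (np.float64(3.7746714939177366), 88, 194.8, 154), (np.float64(5.203088988712409), 82, 185.8, 153)]
shift [313.4 160.6   1.6] roll 26.0 (q6 now -0.85) toolx 116.0
[np.uint64(3025), np.uint64(850)] [(140, 228, 58, 57), (343, 125, 32, 32)]
(array([0.46899504, 0.40983363, 1.30190896]), np.float64(0.39405405270209265))
(array([0.44891239, 0.41154338, 0.23773366]), np.float64(0.240867918047966))
(array([0.46992835, 0.40966588, 1.34359522]), np.float64(0.5521308359865944))
```

```bash
python3 plan.py .465 .32 .235 90
```

```text
shift [368.9 160.5  -1.9] roll 26.0 (q6 now -0.85) toolx 116.0
```

```bash
python3 -m creep '[{"translation":[20,9,0],"roll":5,"gripper":50},{"translation":[50,22,0],"roll":10,"gripper":50},{"translation":[84,37,0],"roll":15,"gripper":50},{"translation":[118,51,0],"roll":20,"gripper":50},{"translation":[152,66,0],"roll":26,"gripper":50}]' 15
python3 plan.py .465 .32 .237 90
```

```text
time: 36.9
position: [0.4749, 0.0844, 0.2321]
tool_rot: [0.709, 0.705, -0.002, -0.002]
ft_force: [1.2, 0.3, -1.1]
grip_width: 0.062
grip_force: 15.0
shift [235.5 -11.3  -4.8] roll -0.3 (q6 now -0.05) toolx 89.7
```

```bash
python3 -m creep '[{"translation":[34,0,0],"roll":0,"gripper":50},{"translation":[70,0,0],"roll":0,"gripper":50},{"translation":[105,0,0],"roll":0,"gripper":50},{"translation":[140,0,0],"roll":0,"gripper":50},{"translation":[170,0,0],"roll":0,"gripper":50}]' 15
python3 plan.py .465 .32 .237 90
```

```text
time: 37.32
position: [0.4751, 0.2551, 0.2319]
tool_rot: [0.707, 0.707, -0.002, -0.001]
ft_force: [0.8, 0.2, -2.7]
grip_width: 0.0622
grip_force: 15.0
shift [ 64.9 -10.1  -5.1] roll 0.0 (q6 now 0.28) toolx 90.0
```

```bash
python3 -m creep '[{"translation":[30,-5,0],"roll":0,"gripper":50},{"translation":[50,-10,0],"roll":0,"gripper":50},{"translation":[62,-10,0],"roll":0,"gripper":50},{"translation":[62,-10,0],"roll":0,"gripper":50},{"translation":[62,-10,0],"roll":0,"gripper":50}]' 15
python3 -c "
from wr import *
w=cam('wrist');np.save('w_base.npy',np.array([0]));import pickle;pickle.dump(w,open('wb.pkl','wb'))
im=w[0].copy()
for z,col in((.094,(0,0,255)),(.004,(255,0,0))):
    p=w2px(w,(.46,.41,z));print(z,p)
for x in(.404,.566):
  for y in (.324,.486): print('mat corner',w2px(w,(x,y,.004)).round())
print([ (t,[(np.round(d['bbox']).tolist(),round(d['p'],2)) for d in viewer.recognise('wrist',t)]) for t in('base','mat')])
cv2.imwrite('pics/base.png',im)"
```

```text
time: 37.73
position: [0.4661, 0.3146, 0.2327]
tool_rot: [0.707, 0.708, -0.001, -0.0]
ft_force: [0.9, -0.2, -1.7]
grip_width: 0.0621
grip_force: 15.0
0.094 [315.97346754  98.64254188]
0.004 [317.38775544 101.81819992]
mat corner [275. 170.]
mat corner [269.  32.]
mat corner [397. 171.]
mat corner [409.  32.]
[('base', [([283.0, 58.0, 82.0, 94.0], 0.72), ([270.0, 31.0, 141.0, 138.0], 0.56)]), ('mat', [([270.0, 33.0, 141.0, 138.0], 0.77)])]
```

View pics/base.png

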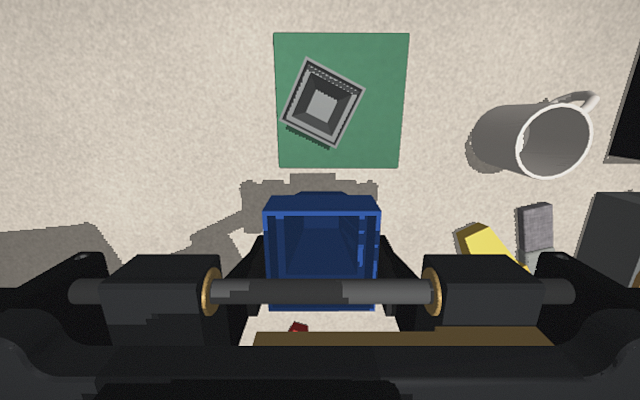

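The picture shows base's open square rim at about (323,103), turned roughly 25°, fully visible on the mat (275–408, 33–168), with the blue tub upright in the jaws. I fit the rim.

```bash
cat > basefit.py <<'E'
from wr import *
import pickle
def basefit(w,h=.094,x0=.46,y0=.41,box=(278,50,92,106)):
    x,y,a,b=box
    g=w[0].astype(int);m=(g.max(2)-g.min(2)<25)&(g.max(2)>75)
    k_=np.zeros(m.shape,bool);k_[y:y+b,x:x+a]=1;m=(m&k_).astype(np.uint8);n,l,s,_=cv2.connectedComponentsWithStats(m);m=(l==1+s[1:,4].argmax()).astype(np.uint8)
    print('bbox',cv2.boundingRect(m),m.sum())
    SQ=np.array(sq(.062,0))
    r=cv2.minAreaRect(np.argwhere(m)[:,::-1].astype(np.float32));print(r)
    v,f=fit([(w,m)],SQ,'xU',x0,y0,yaws=np.radians([-30,-10,10,30]),z0=h);print('rim fit',v.round(4),np.degrees(v[2])%90,'IoU',f);return v
if __name__=='__main__': basefit(pickle.load(open('wb.pkl','rb')))
E
python3 basefit.py
```

```text
bbox (279, 56, 87, 93) 2910
((320.3000183105469, 102.4000015258789), (67.9764633178711, 70.21253204345703), 26.56505012512207)
rim fit [ 0.4649  0.4054 -0.4514] 64.13842674225447 IoU 0.9782036814865004
```

Run:
```python
from wr import *
import pickle
w=pickle.load(open('wb.pkl','rb'))
for u in (272,300,350):
    print(u,[(v,w[0][v,u].tolist()) for v in range(186,224,1) if abs(w[0][v,u].astype(int)-w[0][v-1,u].astype(int)).sum()>40])
o=telemetry.get_obs();P=np.array(o['position']);X=R.from_quat(o['tool_rot']).as_matrix()[:,0]
for d in(0,.003,.006,.009):
    print(d,'foot',w2px(w,P+X*(d+.017)+[0,0,-.084])[1].round(1),'collar low',w2px(w,P+X*(d+.031)+[0,0,-.024])[1].round(1),'rim outer',w2px(w,P+X*(d+.031)+[0,0,.006])[1].round(1),'rim inner',w2px(w,P+X*(d+.0285)+[0,0,.006])[1].round(1))
```

```text
272 [(195, [92, 70, 61]), (196, [83, 42, 21]), (211, [143, 79, 47]), (212, [170, 93, 53]), (216, [54, 32, 18])]
300 [(191, [97, 98, 101]), (192, [65, 29, 10]), (211, [143, 79, 47]), (212, [172, 94, 56]), (216, [57, 34, 21])]
350 [(195, [86, 54, 36]), (211, [144, 80, 47]), (212, [172, 96, 57]), (216, [54, 31, 18])]
0 foot 197.3 collar low 203.8 rim outer 222.1 rim inner 226.6
0.003 foot 193.9 collar low 199.2 rim outer 216.6 rim inner 221.2
0.006 foot 190.4 collar low 194.4 rim outer 211.0 rim inner 215.7
0.009 foot 186.9 collar low 189.7 rim outer 205.4 rim inner 210.1
```

```bash
python3 -m creep '[{"translation":[30,0,0],"roll":6,"gripper":50},{"translation":[60,2,0],"roll":12,"gripper":50},{"translation":[80,3,0],"roll":18,"gripper":50},{"translation":[85,3,0],"roll":24,"gripper":50},{"translation":[85,3,0],"roll":26,"gripper":50}]' 15
python3 -m creep '[{"translation":[0,0,0],"roll":0,"gripper":50},{"translation":[0,0,0],"roll":0,"gripper":50},{"translation":[0,0,0],"roll":0,"gripper":50}]' 15
python3 plan.py .4625 .4004 .20 64.1
```

```text
time: 38.3
position: [0.4702, 0.4006, 0.234]
tool_rot: [0.849, 0.528, 0.0, -0.0]
ft_force: [0.2, 0.5, -1.0]
grip_width: 0.0617
grip_force: 15.0
time: 38.55
position: [0.4698, 0.3991, 0.234]
tool_rot: [0.848, 0.53, -0.0, 0.0]
ft_force: [0.3, 1.1, -1.5]
grip_width: 0.062
grip_force: 15.0
shift [-2.  -7.1 34. ] roll -0.1 (q6 now 0.98) toolx 64.0
```

```bash
python3 -m creep '[{"translation":[-2,-7,10],"roll":0,"gripper":50},{"translation":[-2,-7,25],"roll":0,"gripper":50},{"translation":[-2,-7,40],"roll":0,"gripper":50},{"translation":[-2,-7,40],"roll":0,"gripper":50},{"translation":[-2,-7,40],"roll":0,"gripper":50}]' 15
python3 plan.py .4625 .4004 .124 64.1
```

```text
time: 38.97
position: [0.462, 0.4006, 0.1935]
tool_rot: [0.848, 0.53, -0.001, -0.0]
ft_force: [-0.4, 0.9, -2.1]
grip_width: 0.062
grip_force: 15.0
shift [ 0.2  0.6 69.5] roll -0.1 (q6 now 0.99) toolx 64.0
```

```bash
python3 -m creep '[{"translation":[0,0,15],"roll":0,"gripper":50},{"translation":[0,0,30],"roll":0,"gripper":50},{"translation":[0,0,42],"roll":0,"gripper":50},{"translation":[0,0,52],"roll":0,"gripper":50},{"translation":[0,0,60],"roll":0,"gripper":50}]' 15
python3 -m creep '[{"translation":[0,0,4],"roll":0,"gripper":50},{"translation":[0,0,8],"roll":0,"gripper":50},{"translation":[0,0,11],"roll":0,"gripper":50},{"translation":[0,0,11],"roll":0,"gripper":50},{"translation":[0,0,11],"roll":0,"gripper":50}]' 15
```

```text
time: 39.38
position: [0.4625, 0.4013, 0.1336]
tool_rot: [0.848, 0.53, 0.0, 0.0]
ft_force: [-0.3, 0.6, -1.8]
grip_width: 0.062
grip_force: 15.0
time: 39.8
position: [0.4624, 0.4015, 0.1232]
tool_rot: [0.848, 0.53, 0.0, -0.0]
ft_force: [-0.1, -0.2, -2.2]
grip_width: 0.062
grip_force: 15.0
```

```bash
python3 -m creep '[{"translation":[0,0,1],"roll":0,"gripper":50},{"translation":[0,0,2],"roll":0,"gripper":50},{"translation":[0,0,3],"roll":0,"gripper":50},{"translation":[0,0,3],"roll":0,"gripper":50}]' 15
python3 -m creep '[{"translation":[0,0,1],"roll":0,"gripper":50},{"translation":[0,0,2],"roll":0,"gripper":50},{"translation":[0,0,2],"roll":0,"gripper":50}]' 15
python3 -m creep '[{"translation":[0,0,0.5],"roll":0,"gripper":50},{"translation":[0,0,1],"roll":0,"gripper":50},{"translation":[0,0,1],"roll":0,"gripper":50}]' 15
```

```text
time: 40.13
position: [0.4622, 0.4014, 0.12]
tool_rot: [0.848, 0.53, -0.0, -0.0]
ft_force: [0.1, 0.8, -1.6]
grip_width: 0.0616
grip_force: 15.0
time: 40.38
position: [0.4626, 0.4017, 0.1184]
tool_rot: [0.848, 0.53, 0.001, -0.0]
ft_force: [-0.7, -0.7, 1.2]
grip_width: 0.0619
grip_force: 15.0
time: 40.63
position: [0.4628, 0.4019, 0.1183]
tool_rot: [0.848, 0.53, 0.001, -0.0]
ft_force: [-1.2, 0.4, 5.2]
grip_width: 0.0616
grip_force: 15.0
```

```bash
python3 -m creep '[{"translation":[0,0,0],"roll":0,"gripper":87},{"translation":[0,0,0],"roll":0,"gripper":87},{"translation":[0,0,0],"roll":0,"gripper":87},{"translation":[0,0,0],"roll":0,"gripper":87},{"translation":[0,0,0],"roll":0,"gripper":87}]' 3
python3 -m creep '[{"translation":[0,0,0],"roll":0,"gripper":87},{"translation":[0,0,-30],"roll":0,"gripper":87},{"translation":[0,0,-70],"roll":0,"gripper":87},{"translation":[0,0,-110],"roll":0,"gripper":87},{"translation":[0,0,-130],"roll":0,"gripper":87}]' 3
python3 plan.py .70 .19 .25 118
```

```text
time: 41.05
position: [0.4621, 0.4013, 0.1167]
tool_rot: [0.848, 0.53, -0.0, 0.0]
ft_force: [-0.3, -0.2, -0.2]
grip_width: 0.0841
grip_force: 0.0
time: 41.47
position: [0.464, 0.4025, 0.2518]
tool_rot: [0.848, 0.53, 0.004, 0.0]
ft_force: [1.1, 0.9, -0.0]
grip_width: 0.0868
grip_force: 0.0
shift [-87.6 305.2   2.5] roll -54.0 (q6 now 0.99) toolx 64.0
```

```bash
python3 -m creep '[{"translation":[-10,33,0],"roll":-7,"gripper":87},{"translation":[-20,70,0],"roll":-14,"gripper":87},{"translation":[-30,106,0],"roll":-21,"gripper":87},{"translation":[-40,140,0],"roll":-28,"gripper":87},{"translation":[-50,174,0],"roll":-35,"gripper":87}]' 3
python3 plan.py .70 .19 .25 118
```

```text
time: 41.88
position: [0.5977, 0.279, 0.2471]
tool_rot: [0.647, 0.762, -0.0, -0.0]
ft_force: [0.7, -0.1, -0.4]
grip_width: 0.0869
grip_force: 0.0
shift [-104.4   86.5   -2.9] roll -18.6 (q6 now 0.10) toolx 99.4
```

```bash
python3 -m creep '[{"translation":[-25,20,0],"roll":-7,"gripper":87},{"translation":[-50,42,0],"roll":-14,"gripper":87},{"translation":[-78,65,0],"roll":-19,"gripper":87},{"translation":[-104,84,0],"roll":-19,"gripper":87},{"translation":[-104,84,0],"roll":-19,"gripper":87}]' 3
python3 -m creep '[{"translation":[0,0,0],"roll":0,"gripper":87},{"translation":[0,0,0],"roll":0,"gripper":87}]' 3
python3 tubplan.py yellow .674 .245 298 .088
python3 - <<'E'
from wr import *
T=cam('top')
p=np.array([px2w(T,220,160.7,.02)[:2],px2w(T,256.7,152.3,.02)[:2]]);q=[px2w(T,258,153,.012)[:2],px2w(T,290,138,.012)[:2]]
print('brush edge',p.round(3),np.round(q,3))
h=np.radians(298)
c=cam('wrist');import pickle;pickle.dump(c,open('wy.pkl','wb'))
g=c[0].astype(int);hs=cv2.cvtColor(c[0],40)
print('wrist brush px',[ (t,[(np.round(d['bbox']).tolist(),round(d['p'],2)) for d in viewer.recognise('wrist',t)]) for t in('brush','tub_c','mug','lockbarrel')])
E
```

```text
time: 42.3
position: [0.7008, 0.1847, 0.2464]
tool_rot: [0.518, 0.856, -0.0, 0.002]
ft_force: [-0.2, -0.2, -0.1]
grip_width: 0.0868
grip_force: 0.0
time: 42.47
position: [0.6953, 0.1907, 0.2464]
tool_rot: [0.515, 0.857, -0.0, -0.001]
ft_force: [0.7, 0.5, -1.3]
grip_width: 0.087
grip_force: 0.0
yellow [0.672  0.2448 5.2243] 299.3 IoU 0.986 px 3064
grip [0.714  0.1701]
shift [-27.9   7.1 206.6] roll -1.3 (q6 now -0.38) toolx 118.0
brush edge [[0.735 0.27 ]
 [0.757 0.171]] [[0.757 0.169]
 [0.797 0.081]]
wrist brush px [('brush', [([348.0, 138.0, 58.0, 137.0], 0.86)]), ('tub_c', [([50.0, 157.0, 68.0, 56.0], 0.71), ([304.0, 135.0, 51.0, 71.0], 0.56)]), ('mug', [([218.0, 263.0, 42.0, 72.0], 0.75), ([360.0, 0.0, 114.0, 85.0], 0.66)]), ('lockbarrel', [([247.0, 203.0, 39.0, 49.0], 0.92)])]
```

The brush edge leaves only about 14 mm beside the yellow collar, too little for a finger. I'll take the tub lightly by its narrow foot end and slide it clear first.

```bash
python3 plan.py .679 .232 .03 119.3
```

```text
shift [ 43.4   4.5 217.3] roll -1.2 (q6 now -0.38) toolx 118.1
```

```bash
python3 -m creep '[{"translation":[30,2,5],"roll":-1.2,"gripper":60},{"translation":[43,4,40],"roll":-1.2,"gripper":60},{"translation":[43,4,80],"roll":-1.2,"gripper":60},{"translation":[43,4,115],"roll":-1.2,"gripper":60},{"translation":[43,4,140],"roll":-1.2,"gripper":60}]' 5
python3 -m creep '[{"translation":[0,0,0],"roll":0,"gripper":60},{"translation":[0,0,0],"roll":0,"gripper":60}]' 5
python3 plan.py .679 .232 .03 119.3
```

```text
time: 43.23
position: [0.6771, 0.2312, 0.1039]
tool_rot: [0.505, 0.863, -0.001, -0.002]
ft_force: [0.6, 0.2, -0.1]
grip_width: 0.0637
grip_force: 0.0
time: 43.4
position: [0.6782, 0.2306, 0.1057]
tool_rot: [0.506, 0.863, -0.001, -0.001]
ft_force: [-0.0, -0.5, 0.7]
grip_width: 0.0605
grip_force: 0.0
shift [ 0.7  1.6 75.7] roll -0.1 (q6 now -0.34) toolx 119.2
```

```bash
python3 -m creep '[{"translation":[1,1,30],"roll":0,"gripper":60},{"translation":[1,1,55],"roll":0,"gripper":60},{"translation":[1,1,74],"roll":0,"gripper":60},{"translation":[1,1,74],"roll":0,"gripper":60},{"translation":[1,1,74],"roll":0,"gripper":60}]' 5
python3 -m creep '[{"translation":[0,0,0],"roll":0,"gripper":30},{"translation":[0,0,0],"roll":0,"gripper":30},{"translation":[0,0,0],"roll":0,"gripper":30},{"translation":[0,0,0],"roll":0,"gripper":30},{"translation":[0,0,0],"roll":0,"gripper":30}]' 5
python3 -m creep '[{"translation":[6,-2,0],"roll":0,"gripper":30},{"translation":[12,-5,0],"roll":0,"gripper":30},{"translation":[18,-8,0],"roll":0,"gripper":30},{"translation":[24,-11,0],"roll":0,"gripper":30},{"translation":[30,-14,0],"roll":0,"gripper":30}]' 5
python3 -m creep '[{"translation":[0,0,0],"roll":0,"gripper":60},{"translation":[0,0,0],"roll":0,"gripper":60},{"translation":[0,0,0],"roll":0,"gripper":60},{"translation":[0,0,0],"roll":0,"gripper":60},{"translation":[0,0,0],"roll":0,"gripper":60}]' 5
python3 -m creep '[{"translation":[0,0,-35],"roll":0,"gripper":87},{"translation":[0,0,-75],"roll":0,"gripper":87},{"translation":[-20,0,-115],"roll":0,"gripper":87},{"translation":[-45,0,-150],"roll":0,"gripper":87},{"translation":[-70,0,-190],"roll":0,"gripper":87}]' 3
python3 -m creep '[{"translation":[-10,0,-20],"roll":0,"gripper":87},{"translation":[-10,0,-20],"roll":0,"gripper":87},{"translation":[-10,0,-20],"roll":0,"gripper":87}]' 3
python3 tubplan.py yellow .652 .263 299 .088
```

```text
time: 43.82
position: [0.6808, 0.2321, 0.0347]
tool_rot: [0.506, 0.863, 0.001, 0.001]
ft_force: [-0.1, 0.6, 0.7]
grip_width: 0.0602
grip_force: 0.0
time: 44.23
position: [0.6807, 0.2319, 0.0348]
tool_rot: [0.506, 0.862, 0.001, 0.001]
ft_force: [-1.4, 1.0, 5.6]
grip_width: 0.0412
grip_force: 4.9
time: 44.65
position: [0.6535, 0.2516, 0.0339]
tool_rot: [0.506, 0.863, 0.001, 0.001]
ft_force: [2.3, -2.3, 5.3]
grip_width: 0.0412
grip_force: 4.6
time: 45.07
position: [0.6521, 0.2511, 0.0321]
tool_rot: [0.506, 0.862, -0.001, -0.001]
ft_force: [-0.5, 0.3, 0.3]
grip_width: 0.0588
grip_force: 0.0
time: 45.48
position: [0.6842, 0.1943, 0.2161]
tool_rot: [0.506, 0.863, -0.0, -0.0]
ft_force: [1.0, 0.1, -0.6]
grip_width: 0.0832
grip_force: 0.0
time: 45.73
position: [0.69, 0.1853, 0.2359]
tool_rot: [0.507, 0.862, 0.001, 0.001]
ft_force: [-1.2, -0.0, -1.0]
grip_width: 0.087
grip_force: 0.0
yellow [0.6436 0.2639 5.2199] 299.1 IoU 0.986 px 3432
grip [0.6853 0.189 ]
shift [  4.   -0.8 193.7] roll 0.1 (q6 now -0.40) toolx 119.2
```

```bash
python3 -m creep '[{"translation":[4,0,40],"roll":0,"gripper":80},{"translation":[4,0,80],"roll":0,"gripper":80},{"translation":[4,0,110],"roll":0,"gripper":80},{"translation":[4,0,125],"roll":0,"gripper":80},{"translation":[4,0,125],"roll":0,"gripper":80}]' 3
python3 -m creep '[{"translation":[0,0,0],"roll":0,"gripper":80},{"translation":[0,0,0],"roll":0,"gripper":80}]' 3
python3 plan.py .6853 .189 .043 119.2
```

```text
time: 46.2
position: [0.681, 0.1899, 0.1013]
tool_rot: [0.506, 0.863, -0.005, -0.007]
ft_force: [-0.6, 0.0, 0.2]
grip_width: 0.0801
grip_force: 0.0
time: 46.37
position: [0.6873, 0.1901, 0.1096]
tool_rot: [0.506, 0.863, 0.0, -0.0]
ft_force: [0.1, 0.0, 0.2]
grip_width: 0.0798
grip_force: 0.0
shift [ 0.  -2.3 66.6] roll 0.0 (q6 now -0.40) toolx 119.2
```

```bash
python3 -m creep '[{"translation":[0,-2,30],"roll":0,"gripper":80},{"translation":[0,-2,50],"roll":0,"gripper":80},{"translation":[0,-2,64],"roll":0,"gripper":80},{"translation":[0,-2,64],"roll":0,"gripper":80},{"translation":[0,-2,64],"roll":0,"gripper":80}]' 3
python3 -m creep '[{"translation":[0,0,0],"roll":0,"gripper":50},{"translation":[0,0,0],"roll":0,"gripper":50},{"translation":[0,0,0],"roll":0,"gripper":50},{"translation":[0,0,0],"roll":0,"gripper":50},{"translation":[0,0,0],"roll":0,"gripper":50}]' 3
python3 -m creep '[{"translation":[2,0,-4],"roll":0,"gripper":50},{"translation":[4,0,-8],"roll":0,"gripper":50},{"translation":[8,0,-14],"roll":0,"gripper":50},{"translation":[12.5,0,-20],"roll":0,"gripper":50},{"translation":[12.5,0,-20],"roll":0,"gripper":50}]' 3
python3 tilt.py yellow .088 .008
```

```text
time: 46.78
position: [0.6859, 0.1886, 0.0462]
tool_rot: [0.506, 0.863, 0.0, 0.0]
ft_force: [-0.5, -0.4, 0.0]
grip_width: 0.08
grip_force: 0.0
time: 47.2
position: [0.6865, 0.1885, 0.0469]
tool_rot: [0.506, 0.862, 0.001, 0.001]
ft_force: [0.9, -0.1, 3.2]
grip_width: 0.0623
grip_force: 3.0
time: 47.62
position: [0.6794, 0.2007, 0.0673]
tool_rot: [0.506, 0.863, 0.001, 0.0]
ft_force: [-0.8, -0.4, -0.1]
grip_width: 0.0617
grip_force: 3.0
top row 110 bbox [  259   110   125   152 14157]
(err,tilt,row,lowest foot edge mm) [(np.float64(0.6064970992154741), 28, 109.4, 3), (np.float64(1.1330084709950796), 30, 111.1, 1), (np.float64(2.223718057817109), 26, 107.8, 5), (np.float64(2.9861276880702974), 32, 113.0, -2)]
```

The yellow tub is pivoting the same way, at about 28°. I finish the arc.

```bash
python3 -m creep '[{"translation":[5,0,-6],"roll":0,"gripper":50},{"translation":[11,0,-11],"roll":0,"gripper":50},{"translation":[17,0,-16],"roll":0,"gripper":50},{"translation":[23.5,0,-20],"roll":0,"gripper":50},{"translation":[30,0,-23.5],"roll":0,"gripper":50}]' 3
python3 -m creep '[{"translation":[7,0,-3],"roll":0,"gripper":50},{"translation":[14,0,-5],"roll":0,"gripper":50},{"translation":[22,0,-7],"roll":0,"gripper":50},{"translation":[29,0,-8],"roll":0,"gripper":50},{"translation":[37,0,-8],"roll":0,"gripper":50}]' 3
python3 -m creep '[{"translation":[8,0,0],"roll":0,"gripper":50},{"translation":[17,0,1],"roll":0,"gripper":50},{"translation":[17,0,2],"roll":0,"gripper":50},{"translation":[17,0,2],"roll":0,"gripper":50}]' 3
python3 tilt.py yellow .088 .008
python3 -m creep '[{"translation":[0,0,0],"roll":0,"gripper":87},{"translation":[0,0,0],"roll":0,"gripper":87},{"translation":[0,0,0],"roll":0,"gripper":87},{"translation":[0,0,0],"roll":0,"gripper":87},{"translation":[0,0,0],"roll":0,"gripper":87}]' 3
cat > off.py <<'E'
# where an upright tub's centre is along tool x: off.py hue foot_z
from h import *; import sys
o=telemetry.get_obs();w=cam('wrist');h=cv2.cvtColor(w[0],40);col=sys.argv[1];fz=float(sys.argv[2])
lo,hi={'blue':(100,135),'yellow':(20,34),'red':(-6,6)}[col];hh=h[...,0].astype(int);hh=np.where(hh>170,hh-180,hh)
m=(hh>=lo)&(hh<=hi)&(h[...,1]>110);m=m.astype(np.uint8);m[:,:240]=0;m[:,400:]=0;m[270:]=0
n,l,st,_=cv2.connectedComponentsWithStats(m);i=1+st[1:,4].argmax();m=l==i
print(st[i]);top=[np.nonzero(m[:,u])[0].min() for u in range(305,335)];g=w[0].max(2).astype(int)
edge=[[v for v in range(180,240) if g[v,u]-g[v-1,u]>20] for u in(300,325,345)]
P=np.array(o['position']);X=R.from_quat(o['tool_rot']).as_matrix()[:,0];print('foot row',np.median(top),'rim rows',edge)
for d in np.arange(-.008,.013,.002):
    q=lambda x,z:w2px(w,[P[0]+X[0]*(d+x),P[1]+X[1]*(d+x),fz+z])[1].round(1)
    print(d.round(3),'foot',q(.017,0),'collar low',q(.031,.06),'rim',q(.031,.09))
E
python3 off.py yellow 0
```

```text
time: 48.08
position: [0.6646, 0.2262, 0.09]
tool_rot: [0.506, 0.863, 0.0, 0.0]
ft_force: [0.0, -1.0, -0.9]
grip_width: 0.0619
grip_force: 3.0
time: 48.5
position: [0.6467, 0.2586, 0.0978]
tool_rot: [0.506, 0.863, 0.0, 0.0]
ft_force: [0.2, -0.9, 2.2]
grip_width: 0.0616
grip_force: 3.0
time: 48.83
position: [0.638, 0.2735, 0.095]
tool_rot: [0.506, 0.863, -0.0, -0.0]
ft_force: [-0.8, 0.4, 2.3]
grip_width: 0.0619
grip_force: 3.0
top row 190 bbox [ 266  190  112   80 8296]
(err,tilt,row,lowest foot edge mm) [(np.float64(0.4077138497810324), 88, 189.6, -2), (np.float64(2.780910176351142), 90, 192.8, -1), (np.float64(3.578553150340781), 86, 186.4, -2), (np.float64(5.986797067184398), 92, 196.0, -2)]
time: 49.3
position: [0.6386, 0.2724, 0.0949]
tool_rot: [0.506, 0.862, -0.0, -0.0]
ft_force: [0.0, -0.2, 0.2]
grip_width: 0.0841
grip_force: 0.0
[ 265  189  112   81 8481]
foot row 189.0 rim rows [[205, 206], [205, 206], [205, 206]]
-0.008 foot 201.8 collar low 209.2 rim 226.7
-0.006 foot 199.7 collar low 206.3 rim 223.4
-0.004 foot 197.5 collar low 203.4 rim 220.0
-0.002 foot 195.3 collar low 200.5 rim 216.7
0.0 foot 193.1 collar low 197.6 rim 213.3
0.002 foot 190.9 collar low 194.6 rim 209.9
0.004 foot 188.6 collar low 191.7 rim 206.4
0.006 foot 186.4 collar low 188.7 rim 202.9
0.008 foot 184.1 collar low 185.7 rim 199.4
0.01 foot 181.9 collar low 182.7 rim 195.9
0.012 foot 179.6 collar low 179.6 rim 192.3
```

```bash
python3 -m creep '[{"translation":[4.5,0,4],"roll":0,"gripper":87},{"translation":[4.5,0,11],"roll":0,"gripper":87},{"translation":[4.5,0,11],"roll":0,"gripper":87},{"translation":[4.5,0,11],"roll":0,"gripper":87}]' 3
python3 -m creep '[{"translation":[0,0,0],"roll":0,"gripper":50},{"translation":[0,0,0],"roll":0,"gripper":50},{"translation":[0,0,0],"roll":0,"gripper":50},{"translation":[0,0,0],"roll":0,"gripper":50},{"translation":[0,0,0],"roll":0,"gripper":50}]' 15
python3 -m creep '[{"translation":[0,0,-30],"roll":0,"gripper":50},{"translation":[0,0,-70],"roll":0,"gripper":50},{"translation":[0,0,-110],"roll":0,"gripper":50},{"translation":[0,0,-150],"roll":0,"gripper":50},{"translation":[0,0,-180],"roll":0,"gripper":50}]' 15
python3 -m creep '[{"translation":[0,0,0],"roll":0,"gripper":50},{"translation":[0,0,0],"roll":0,"gripper":50}]' 15
python3 plan.py .555 .36 .264 154.1
```

```text
time: 49.68
position: [0.6356, 0.2766, 0.0832]
tool_rot: [0.506, 0.863, -0.001, -0.001]
ft_force: [0.9, 0.0, 0.6]
grip_width: 0.087
grip_force: 0.0
time: 50.1
position: [0.6365, 0.2766, 0.0844]
tool_rot: [0.506, 0.863, 0.0, 0.0]
ft_force: [-0.5, -0.1, -0.7]
grip_width: 0.0622
grip_force: 14.9
time: 50.52
position: [0.637, 0.2768, 0.2679]
tool_rot: [0.506, 0.863, 0.001, 0.001]
ft_force: [0.1, -0.1, -0.5]
grip_width: 0.062
grip_force: 15.0
time: 50.68
position: [0.6373, 0.2769, 0.2669]
tool_rot: [0.506, 0.863, 0.002, 0.002]
ft_force: [-0.6, 0.4, -1.9]
grip_width: 0.0624
grip_force: 15.0
shift [112.7 -31.3   2.6] roll -34.9 (q6 now -0.26) toolx 119.2
```

```bash
python3 -m creep '[{"translation":[20,-6,0],"roll":-7,"gripper":50},{"translation":[50,-14,0],"roll":-14,"gripper":50},{"translation":[80,-22,0],"roll":-21,"gripper":50},{"translation":[105,-29,0],"roll":-28,"gripper":50},{"translation":[112,-31,0],"roll":-35,"gripper":50}]' 15
python3 -m creep '[{"translation":[0,0,0],"roll":0,"gripper":50},{"translation":[0,0,0],"roll":0,"gripper":50},{"translation":[0,0,0],"roll":0,"gripper":50}]' 15
cat > stack.py <<'E'
# fit the rim of the stack's top tub: stack.py hue rim_z x y
from wr import *; import sys,pickle
col=sys.argv[1];z,x,y=map(float,sys.argv[2:5]);w=cam('wrist');pickle.dump(w,open('ws.pkl','wb'))
h=cv2.cvtColor(w[0],40);lo,hi={'blue':(100,135),'yellow':(20,34),'red':(-6,6)}[col];hh=h[...,0].astype(int);hh=np.where(hh>170,hh-180,hh)
m=((hh>=lo)&(hh<=hi)&(h[...,1]>90));u,v=w2px(w,(x,y,z)).astype(int);k_=np.zeros(m.shape,bool);k_[max(0,v-75):v+75,max(0,u-75):u+75]=1;m=(m&k_).astype(np.uint8)
n,l,s,_=cv2.connectedComponentsWithStats(m);i=1+s[1:,4].argmax();m=(l==i).astype(np.uint8);print('pred',u,v,'comp',s[i])
C=np.array(sq(.062,0)+sq(.062,-.03)); C2=np.array(sq(.062,0))
for nm,M in(('collar',C),('rim',C2)):
    f=fit([(w,m)],M,'xU',x,y,yaws=np.radians([-40,-20,0,20]),z0=z);print(nm,f[0].round(4),np.degrees(f[0][2])%90,'IoU',f[1])
E
python3 stack.py blue .124 .465 .405; python3 off.py yellow .18 | head -8
python3 plan.py .465 .405 .264 154.1
```

```text
time: 51.1
position: [0.5495, 0.3614, 0.261]
tool_rot: [0.219, 0.976, -0.001, -0.004]
ft_force: [-0.6, -0.4, -0.8]
grip_width: 0.062
grip_force: 15.0
time: 51.35
position: [0.5548, 0.3584, 0.2627]
tool_rot: [0.225, 0.974, -0.001, -0.001]
ft_force: [-0.1, 0.6, -1.5]
grip_width: 0.0615
grip_force: 15.0
pred 325 93 comp [ 291   56   69   71 4750]
collar [0.4638 0.4051 1.1117] 63.69317821994615 IoU 0.9810663196471526
rim [0.4638 0.4051 1.1117] 63.69317821994615 IoU 0.9810663196471526
[ 263  197  117   73 7829]
foot row 198.0 rim rows [[196, 197], [181, 182, 221, 225], [221]]
-0.008 foot 206.8 collar low 216.3 rim 236.6
-0.006 foot 204.5 collar low 213.3 rim 233.0
-0.004 foot 202.3 collar low 210.2 rim 229.5
-0.002 foot 200.0 collar low 207.2 rim 225.9
0.0 foot 197.7 collar low 204.1 rim 222.3
0.002 foot 195.4 collar low 201.0 rim 218.6
shift [101.7   2.5  -0.6] roll -0.1 (q6 now -0.71) toolx 154.0
```

```bash
python3 -m creep '[{"translation":[35,1,0],"roll":0.3,"gripper":50},{"translation":[70,2,0],"roll":0.3,"gripper":50},{"translation":[95,2,0],"roll":0.3,"gripper":50},{"translation":[102,2,0],"roll":0.3,"gripper":50},{"translation":[102,2,0],"roll":0.3,"gripper":50}]' 15
python3 -m creep '[{"translation":[0,0,0],"roll":0,"gripper":50},{"translation":[0,0,0],"roll":0,"gripper":50},{"translation":[0,0,0],"roll":0,"gripper":50}]' 15
python3 plan.py .4638 .4051 .225 153.7
```

```text
time: 51.87
position: [0.4625, 0.4057, 0.2642]
tool_rot: [0.225, 0.974, -0.0, -0.0]
ft_force: [0.5, -0.8, -0.7]
grip_width: 0.0621
grip_force: 15.0
time: 52.12
position: [0.4654, 0.4047, 0.2642]
tool_rot: [0.227, 0.974, 0.0, 0.0]
ft_force: [0.1, -0.0, -1.3]
grip_width: 0.0617
grip_force: 15.0
shift [ 1.7 -0.4 39.2] roll 0.1 (q6 now -0.58) toolx 153.8
```

```bash
python3 -m creep '[{"translation":[1.5,0,20],"roll":0,"gripper":50},{"translation":[1.5,0,45],"roll":0,"gripper":50},{"translation":[1.5,0,70],"roll":0,"gripper":50},{"translation":[1.5,0,90],"roll":0,"gripper":50},{"translation":[1.5,0,100],"roll":0,"gripper":50}]' 15
python3 -m creep '[{"translation":[0,0,3],"roll":0,"gripper":50},{"translation":[0,0,6],"roll":0,"gripper":50},{"translation":[0,0,9],"roll":0,"gripper":50},{"translation":[0,0,11],"roll":0,"gripper":50},{"translation":[0,0,11],"roll":0,"gripper":50}]' 15
python3 -m creep '[{"translation":[0,0,1],"roll":0,"gripper":50},{"translation":[0,0,2],"roll":0,"gripper":50},{"translation":[0,0,2],"roll":0,"gripper":50}]' 15
```

```text
time: 52.53
position: [0.4622, 0.4046, 0.1613]
tool_rot: [0.227, 0.974, -0.002, -0.002]
ft_force: [-1.1, -0.2, -1.2]
grip_width: 0.0618
grip_force: 15.0
time: 52.95
position: [0.4628, 0.4063, 0.1539]
tool_rot: [0.226, 0.974, 0.0, 0.001]
ft_force: [-0.2, 0.8, -1.5]
grip_width: 0.062
grip_force: 15.0
time: 53.2
position: [0.4624, 0.4062, 0.1515]
tool_rot: [0.226, 0.974, 0.0, 0.0]
ft_force: [0.0, 0.6, -1.7]
grip_width: 0.0618
grip_force: 15.0
```

```bash
python3 -m creep '[{"translation":[0,0,1],"roll":0,"gripper":50},{"translation":[0,0,2],"roll":0,"gripper":50},{"translation":[0,0,2.5],"roll":0,"gripper":50},{"translation":[0,0,2.5],"roll":0,"gripper":50}]' 15
python3 -m creep '[{"translation":[0,0,1],"roll":0,"gripper":50},{"translation":[0,0,1.5],"roll":0,"gripper":50},{"translation":[0,0,1.5],"roll":0,"gripper":50}]' 15
```

```text
time: 53.53
position: [0.4623, 0.4061, 0.1486]
tool_rot: [0.226, 0.974, -0.0, -0.0]
ft_force: [0.3, -0.3, -1.4]
grip_width: 0.0623
grip_force: 15.0
time: 53.78
position: [0.4625, 0.4064, 0.1483]
tool_rot: [0.226, 0.974, 0.0, 0.0]
ft_force: [-0.8, -0.0, 4.7]
grip_width: 0.0616
grip_force: 15.0
```

```bash
python3 -m creep '[{"translation":[0,0,0],"roll":0,"gripper":87},{"translation":[0,0,0],"roll":0,"gripper":87},{"translation":[0,0,0],"roll":0,"gripper":87},{"translation":[0,0,0],"roll":0,"gripper":87},{"translation":[0,0,0],"roll":0,"gripper":87}]' 3
python3 -m creep '[{"translation":[0,0,0],"roll":0,"gripper":87},{"translation":[0,0,-30],"roll":0,"gripper":87},{"translation":[0,0,-70],"roll":0,"gripper":87},{"translation":[0,0,-110],"roll":0,"gripper":87},{"translation":[0,0,-115],"roll":0,"gripper":87}]' 3
python3 plan.py .642 -.04 .25 72.5
```

```text
time: 54.2
position: [0.4623, 0.4061, 0.147]
tool_rot: [0.226, 0.974, -0.0, -0.0]
ft_force: [-0.2, -0.6, 0.3]
grip_width: 0.0844
grip_force: 0.0
time: 54.62
position: [0.4659, 0.4084, 0.2699]
tool_rot: [0.226, 0.974, 0.005, 0.005]
ft_force: [0.5, 0.2, 0.1]
grip_width: 0.087
grip_force: 0.0
shift [-355.3 -325.5   18.7] roll 81.4 (q6 now -0.58) toolx 153.9
```

```bash
python3 -m creep '[{"translation":[-25,-23,0],"roll":0,"gripper":87},{"translation":[-50,-46,0],"roll":0,"gripper":87},{"translation":[-75,-69,0],"roll":0,"gripper":87},{"translation":[-100,-92,0],"roll":0,"gripper":87},{"translation":[-125,-115,0],"roll":0,"gripper":87}]' 3
python3 -m creep '[{"translation":[-25,-23,0],"roll":0,"gripper":87},{"translation":[-50,-46,0],"roll":0,"gripper":87},{"translation":[-75,-69,0],"roll":0,"gripper":87},{"translation":[-100,-92,0],"roll":0,"gripper":87},{"translation":[-125,-115,5],"roll":0,"gripper":87}]' 3
python3 -m creep '[{"translation":[-25,-23,0],"roll":7,"gripper":87},{"translation":[-50,-46,0],"roll":14,"gripper":87},{"translation":[-75,-69,0],"roll":21,"gripper":87},{"translation":[-100,-92,5],"roll":28,"gripper":87},{"translation":[-105,-95,12],"roll":35,"gripper":87}]' 3
python3 -m creep '[{"translation":[0,0,0],"roll":7,"gripper":87},{"translation":[0,0,0],"roll":14,"gripper":87},{"translation":[0,0,0],"roll":21,"gripper":87},{"translation":[0,0,0],"roll":28,"gripper":87},{"translation":[0,0,0],"roll":35,"gripper":87}]' 3
python3 -m creep '[{"translation":[0,0,0],"roll":7,"gripper":87},{"translation":[0,0,0],"roll":11,"gripper":87},{"translation":[0,0,0],"roll":11,"gripper":87},{"translation":[0,0,0],"roll":11,"gripper":87}]' 3
python3 tubplan.py red .663 .023 252.5 .088
```

```text
time: 55.03
position: [0.5243, 0.2465, 0.2622]
tool_rot: [0.226, 0.974, 0.0, 0.0]
ft_force: [0.5, 0.5, 0.4]
grip_width: 0.0868
grip_force: 0.0
time: 55.45
position: [0.5867, 0.088, 0.258]
tool_rot: [0.226, 0.974, 0.0, 0.001]
ft_force: [0.9, 0.7, -0.2]
grip_width: 0.0872
grip_force: 0.0
time: 55.87
position: [0.6409, -0.048, 0.2457]
tool_rot: [0.513, 0.858, -0.0, 0.003]
ft_force: [0.1, -0.0, 0.5]
grip_width: 0.0871
grip_force: 0.0
time: 56.28
position: [0.6381, -0.042, 0.2448]
tool_rot: [0.746, 0.666, -0.0, -0.0]
ft_force: [0.0, 0.7, -0.9]
grip_width: 0.0873
grip_force: 0.0
time: 56.62
position: [0.6381, -0.0419, 0.245]
tool_rot: [0.804, 0.595, -0.0, -0.0]
ft_force: [-0.3, 0.4, -0.7]
grip_width: 0.0869
grip_force: 0.0
red [0.6624 0.0242 4.4129] 252.8 IoU 0.988 px 3129
grip [ 0.6371 -0.0577]
shift [-15.3   3.7 205.1] roll 0.2 (q6 now 0.06) toolx 73.0
```

```bash
python3 -m creep '[{"translation":[-15,4,40],"roll":0,"gripper":80},{"translation":[-15,4,80],"roll":0,"gripper":80},{"translation":[-15,4,115],"roll":0,"gripper":80},{"translation":[-15,4,135],"roll":0,"gripper":80},{"translation":[-15,4,135],"roll":0,"gripper":80}]' 3
python3 -m creep '[{"translation":[0,0,0],"roll":0,"gripper":80},{"translation":[0,0,0],"roll":0,"gripper":80}]' 3
python3 plan.py .6371 -.0577 .043 72.8
```

```text
time: 57.08
position: [0.6337, -0.0567, 0.1048]
tool_rot: [0.804, 0.594, -0.003, -0.004]
ft_force: [-0.2, 1.7, 0.7]
grip_width: 0.08
grip_force: 0.0
time: 57.25
position: [0.6389, -0.0577, 0.1117]
tool_rot: [0.804, 0.594, 0.001, 0.001]
ft_force: [0.3, -0.0, 0.3]
grip_width: 0.0801
grip_force: 0.0
shift [-0.5 -1.9 68.7] roll 0.1 (q6 now 0.03) toolx 72.9
```

```bash
python3 -m creep '[{"translation":[0,-2,30],"roll":0,"gripper":80},{"translation":[0,-2,50],"roll":0,"gripper":80},{"translation":[0,-2,65],"roll":0,"gripper":80},{"translation":[0,-2,65],"roll":0,"gripper":80},{"translation":[0,-2,65],"roll":0,"gripper":80}]' 3
python3 -m creep '[{"translation":[0,0,0],"roll":0,"gripper":50},{"translation":[0,0,0],"roll":0,"gripper":50},{"translation":[0,0,0],"roll":0,"gripper":50},{"translation":[0,0,0],"roll":0,"gripper":50},{"translation":[0,0,0],"roll":0,"gripper":50}]' 3
python3 -m creep '[{"translation":[2,0,-4],"roll":0,"gripper":50},{"translation":[4,0,-8],"roll":0,"gripper":50},{"translation":[8,0,-14],"roll":0,"gripper":50},{"translation":[12.5,0,-20],"roll":0,"gripper":50},{"translation":[12.5,0,-20],"roll":0,"gripper":50}]' 3
python3 tilt.py red .088 .008
```

```text
time: 57.67
position: [0.6368, -0.0571, 0.0467]
tool_rot: [0.804, 0.594, 0.001, 0.001]
ft_force: [-0.6, 0.8, 0.5]
grip_width: 0.0801
grip_force: 0.0
time: 58.08
position: [0.6365, -0.0572, 0.0464]
tool_rot: [0.804, 0.594, 0.001, 0.001]
ft_force: [-0.6, -0.8, 3.7]
grip_width: 0.0619
grip_force: 3.0
time: 58.5
position: [0.6402, -0.0439, 0.0666]
tool_rot: [0.804, 0.594, 0.001, 0.001]
ft_force: [-0.8, 0.7, 0.3]
grip_width: 0.0623
grip_force: 3.0
top row 111 bbox [  259   111   125   152 14208]
(err,tilt,row,lowest foot edge mm) [(np.float64(0.8239487050277745), 32, 111.8, -2), (np.float64(1.056713845102749), 30, 109.9, 0), (np.float64(2.8091677111366664), 34, 113.8, -5), (np.float64(2.82473245866575), 28, 108.2, 2)]
```

```bash
python3 -m creep '[{"translation":[5,0,-6],"roll":0,"gripper":50},{"translation":[11,0,-11],"roll":0,"gripper":50},{"translation":[17,0,-16],"roll":0,"gripper":50},{"translation":[23.5,0,-20],"roll":0,"gripper":50},{"translation":[30,0,-23.5],"roll":0,"gripper":50}]' 3
python3 -m creep '[{"translation":[7,0,-3],"roll":0,"gripper":50},{"translation":[14,0,-5],"roll":0,"gripper":50},{"translation":[22,0,-7],"roll":0,"gripper":50},{"translation":[29,0,-8],"roll":0,"gripper":50},{"translation":[37,0,-8],"roll":0,"gripper":50}]' 3
python3 -m creep '[{"translation":[8,0,0],"roll":0,"gripper":50},{"translation":[17,0,1],"roll":0,"gripper":50},{"translation":[17,0,2],"roll":0,"gripper":50},{"translation":[17,0,2],"roll":0,"gripper":50}]' 3
python3 tilt.py red .088 .008
python3 -m creep '[{"translation":[0,0,0],"roll":0,"gripper":87},{"translation":[0,0,0],"roll":0,"gripper":87},{"translation":[0,0,0],"roll":0,"gripper":87},{"translation":[0,0,0],"roll":0,"gripper":87},{"translation":[0,0,0],"roll":0,"gripper":87}]' 3
python3 off.py red 0
```

```text
time: 58.97
position: [0.6484, -0.0155, 0.0894]
tool_rot: [0.804, 0.594, 0.0, 0.0]
ft_force: [-0.1, -0.4, 0.1]
grip_width: 0.062
grip_force: 3.0
time: 59.38
position: [0.6594, 0.02, 0.0972]
tool_rot: [0.804, 0.594, 0.0, 0.0]
ft_force: [-1.1, -0.8, 2.1]
grip_width: 0.0618
grip_force: 3.0
time: 59.72
position: [0.6642, 0.0362, 0.0946]
tool_rot: [0.804, 0.595, 0.0, -0.0]
ft_force: [-0.3, 1.1, 2.9]
grip_width: 0.062
grip_force: 3.0
top row 191 bbox [ 266  191  112   79 8244]
(err,tilt,row,lowest foot edge mm) [(np.float64(1.0100744265418484), 90, 192.0, -1), (np.float64(2.1865755491133996), 88, 188.8, -2), (np.float64(4.2236158306265), 92, 195.2, -2), (np.float64(5.3658223130496765), 86, 185.6, -2)]
time: 60.18
position: [0.664, 0.035, 0.0945]
tool_rot: [0.805, 0.594, -0.0, -0.0]
ft_force: [-0.2, 0.5, 0.5]
grip_width: 0.0846
grip_force: 0.0
[ 265  189  112   81 8435]
foot row 190.0 rim rows [[206, 207], [206, 207], [206, 207]]
-0.008 foot 201.2 collar low 208.4 rim 225.9
-0.006 foot 199.0 collar low 205.5 rim 222.5
-0.004 foot 196.9 collar low 202.6 rim 219.2
-0.002 foot 194.6 collar low 199.7 rim 215.8
0.0 foot 192.4 collar low 196.7 rim 212.3
0.002 foot 190.2 collar low 193.8 rim 208.9
0.004 foot 188.0 collar low 190.8 rim 205.4
0.006 foot 185.7 collar low 187.8 rim 201.9
0.008 foot 183.5 collar low 184.8 rim 198.4
0.01 foot 181.2 collar low 181.8 rim 194.9
0.012 foot 178.9 collar low 178.7 rim 191.3
```

```bash
python3 -m creep '[{"translation":[3,0,4],"roll":0,"gripper":87},{"translation":[3,0,10.5],"roll":0,"gripper":87},{"translation":[3,0,10.5],"roll":0,"gripper":87},{"translation":[3,0,10.5],"roll":0,"gripper":87}]' 3
python3 -m creep '[{"translation":[0,0,0],"roll":0,"gripper":50},{"translation":[0,0,0],"roll":0,"gripper":50},{"translation":[0,0,0],"roll":0,"gripper":50},{"translation":[0,0,0],"roll":0,"gripper":50},{"translation":[0,0,0],"roll":0,"gripper":50}]' 15
python3 -m creep '[{"translation":[0,0,-30],"roll":0,"gripper":50},{"translation":[0,0,-70],"roll":0,"gripper":50},{"translation":[0,0,-110],"roll":0,"gripper":50},{"translation":[0,0,-150],"roll":0,"gripper":50},{"translation":[0,0,-185],"roll":0,"gripper":50}]' 15
python3 -m creep '[{"translation":[0,0,-25],"roll":0,"gripper":50},{"translation":[0,0,-25],"roll":0,"gripper":50},{"translation":[0,0,-25],"roll":0,"gripper":50}]' 15
python3 plan.py .422 .32 .294 63.7
```

```text
time: 60.57
position: [0.6643, 0.0384, 0.0833]
tool_rot: [0.804, 0.594, -0.001, -0.001]
ft_force: [0.1, 0.1, -0.4]
grip_width: 0.0868
grip_force: 0.0
time: 60.98
position: [0.665, 0.0382, 0.0844]
tool_rot: [0.804, 0.594, 0.0, 0.0]
ft_force: [-0.1, -0.4, 0.6]
grip_width: 0.0617
grip_force: 14.9
time: 61.4
position: [0.6649, 0.0382, 0.2718]
tool_rot: [0.804, 0.594, 0.0, 0.0]
ft_force: [0.4, 0.3, -1.4]
grip_width: 0.0619
grip_force: 15.0
time: 61.65
position: [0.6655, 0.0382, 0.296]
tool_rot: [0.804, 0.594, 0.001, 0.001]
ft_force: [0.1, -0.7, -1.4]
grip_width: 0.0618
grip_force: 15.0
shift [ 197.8 -315.5    0.9] roll 9.2 (q6 now 0.19) toolx 72.9
```

```bash
python3 -m creep '[{"translation":[11,-17,0],"roll":0,"gripper":50},{"translation":[28,-44,0],"roll":0,"gripper":50},{"translation":[48,-76,0],"roll":0,"gripper":50},{"translation":[68,-108,0],"roll":0,"gripper":50},{"translation":[88,-140,0],"roll":0,"gripper":50}]' 15
python3 -m creep '[{"translation":[20,-32,0],"roll":0,"gripper":50},{"translation":[40,-64,0],"roll":0,"gripper":50},{"translation":[60,-96,0],"roll":0,"gripper":50},{"translation":[80,-128,0],"roll":4,"gripper":50},{"translation":[100,-160,0],"roll":9,"gripper":50}]' 15
python3 -m creep '[{"translation":[5,-15,0],"roll":0,"gripper":50},{"translation":[5,-15,0],"roll":0,"gripper":50},{"translation":[5,-15,0],"roll":0,"gripper":50},{"translation":[5,-15,0],"roll":0,"gripper":50}]' 15
python3 stack.py yellow .154 .464 .405; python3 off.py red .21 | head -12
python3 plan.py .464 .405 .294 63.7
```

```text
time: 62.07
position: [0.5541, 0.1641, 0.2911]
tool_rot: [0.805, 0.594, -0.003, -0.002]
ft_force: [0.4, 0.9, -1.3]
grip_width: 0.0619
grip_force: 15.0
time: 62.48
position: [0.4305, 0.3065, 0.2916]
tool_rot: [0.85, 0.528, -0.003, -0.0]
ft_force: [0.4, 0.2, -1.6]
grip_width: 0.0617
grip_force: 15.0
time: 62.82
position: [0.4221, 0.3165, 0.2928]
tool_rot: [0.848, 0.529, -0.001, 0.0]
ft_force: [-0.1, -0.8, -1.1]
grip_width: 0.0624
grip_force: 15.0
pred 320 95 comp [ 284   60   69   71 4689]
collar [ 0.4619  0.4052 -0.4526] 64.07021738636215 IoU 0.9865551494043411
rim [ 0.4619  0.4052 -0.4526] 64.07021738636215 IoU 0.9865551494043411
[ 262  196  119   74 8018]
foot row 197.0 rim rows [[219, 220], [218, 219], [186, 187, 218, 219]]
-0.008 foot 205.1 collar low 214.2 rim 234.2
-0.006 foot 202.8 collar low 211.1 rim 230.6
-0.004 foot 200.5 collar low 208.1 rim 227.0
-0.002 foot 198.2 collar low 205.0 rim 223.4
0.0 foot 195.9 collar low 201.9 rim 219.8
0.002 foot 193.6 collar low 198.8 rim 216.1
0.004 foot 191.3 collar low 195.6 rim 212.4
0.006 foot 188.9 collar low 192.4 rim 208.7
0.008 foot 186.6 collar low 189.2 rim 204.9
0.01 foot 184.2 collar low 186.0 rim 201.1
shift [97.8 -2.3 -0.7] roll 0.1 (q6 now 0.89) toolx 63.8
```

```bash
python3 -m creep '[{"translation":[30,-1,0],"roll":0,"gripper":50},{"translation":[65,-3,0],"roll":0,"gripper":50},{"translation":[90,-4,0],"roll":0,"gripper":50},{"translation":[97,-4,0],"roll":0,"gripper":50},{"translation":[97,-4,0],"roll":0,"gripper":50}]' 15
python3 -m creep '[{"translation":[0,0,0],"roll":0,"gripper":50},{"translation":[0,0,0],"roll":0,"gripper":50},{"translation":[0,0,0],"roll":0,"gripper":50}]' 15
python3 plan.py .4622 .4057 .255 64
```

```text
time: 63.33
position: [0.4628, 0.4065, 0.2934]
tool_rot: [0.849, 0.529, -0.0, 0.0]
ft_force: [-0.4, -0.1, -0.3]
grip_width: 0.0616
grip_force: 15.0
time: 63.58
position: [0.4609, 0.4046, 0.2941]
tool_rot: [0.849, 0.529, -0.001, 0.0]
ft_force: [0.1, 0.8, -1.0]
grip_width: 0.0621
grip_force: 15.0
shift [ 1.6  0.7 39.1] roll -0.2 (q6 now 1.00) toolx 63.8
```

```bash
python3 -m creep '[{"translation":[1.5,0.5,20],"roll":0,"gripper":50},{"translation":[1.5,0.5,45],"roll":0,"gripper":50},{"translation":[1.5,0.5,70],"roll":0,"gripper":50},{"translation":[1.5,0.5,90],"roll":0,"gripper":50},{"translation":[1.5,0.5,100],"roll":0,"gripper":50}]' 15
python3 -m creep '[{"translation":[0,0,3],"roll":0,"gripper":50},{"translation":[0,0,6],"roll":0,"gripper":50},{"translation":[0,0,9],"roll":0,"gripper":50},{"translation":[0,0,11],"roll":0,"gripper":50},{"translation":[0,0,11],"roll":0,"gripper":50}]' 15
python3 -m creep '[{"translation":[0,0,1],"roll":0,"gripper":50},{"translation":[0,0,2],"roll":0,"gripper":50},{"translation":[0,0,2],"roll":0,"gripper":50}]' 15
python3 plan.py .4622 .4057 .178 64
```

```text
time: 64.0
position: [0.4607, 0.4054, 0.1918]
tool_rot: [0.849, 0.529, -0.003, 0.0]
ft_force: [-0.1, -0.5, -0.7]
grip_width: 0.0616
grip_force: 15.0
time: 64.42
position: [0.4627, 0.4074, 0.1839]
tool_rot: [0.849, 0.529, 0.001, 0.0]
ft_force: [-0.3, -0.1, -1.3]
grip_width: 0.062
grip_force: 15.0
time: 64.67
position: [0.4624, 0.4073, 0.1814]
tool_rot: [0.848, 0.529, 0.0, 0.0]
ft_force: [-0.8, 0.5, -0.9]
grip_width: 0.0621
grip_force: 15.0
shift [-1.6  0.5  3.4] roll -0.1 (q6 now 1.00) toolx 63.9
```

```bash
python3 -m creep '[{"translation":[-1,0,1],"roll":0,"gripper":50},{"translation":[-1,0,2],"roll":0,"gripper":50},{"translation":[-1,0,2.5],"roll":0,"gripper":50},{"translation":[-1,0,2.5],"roll":0,"gripper":50}]' 15
python3 -m creep '[{"translation":[0,0,1],"roll":0,"gripper":50},{"translation":[0,0,1.5],"roll":0,"gripper":50},{"translation":[0,0,1.5],"roll":0,"gripper":50}]' 15
```

```text
time: 65.0
position: [0.4619, 0.4063, 0.1786]
tool_rot: [0.849, 0.529, -0.0, 0.0]
ft_force: [0.1, -0.4, -1.2]
grip_width: 0.0621
grip_force: 15.0
time: 65.25
position: [0.4624, 0.4067, 0.1783]
tool_rot: [0.849, 0.529, 0.001, -0.0]
ft_force: [-0.5, -1.8, 5.1]
grip_width: 0.0618
grip_force: 15.0
```

```bash
python3 -m creep '[{"translation":[0,0,0],"roll":0,"gripper":87},{"translation":[0,0,0],"roll":0,"gripper":87},{"translation":[0,0,0],"roll":0,"gripper":87},{"translation":[0,0,0],"roll":0,"gripper":87},{"translation":[0,0,0],"roll":0,"gripper":87}]' 3
python3 -m creep '[{"translation":[0,0,0],"roll":0,"gripper":87},{"translation":[0,0,-30],"roll":0,"gripper":87},{"translation":[0,0,-70],"roll":0,"gripper":87},{"translation":[0,0,-110],"roll":0,"gripper":87},{"translation":[0,0,-110],"roll":0,"gripper":87}]' 3
python3 -m creep '[{"translation":[-40,0,0],"roll":0,"gripper":87},{"translation":[-75,0,0],"roll":0,"gripper":87},{"translation":[-90,0,0],"roll":0,"gripper":87},{"translation":[-90,0,0],"roll":0,"gripper":87},{"translation":[-90,0,0],"roll":0,"gripper":87}]' 3
python3 stack.py red .184 .463 .406
python3 -c "
from wr import *
c=cam('scene');T=cam('top')
a=cv2.resize(c[0][60:200,270:450],None,fx=3,fy=3);b=cv2.resize(c[0][175:335,90:290],None,fx=2,fy=2)
b=cv2.copyMakeBorder(b,0,420-b.shape[0],0,0,0)[:, :260]
t=cv2.resize(T[0][130:320,340:530],(260,260));b[160:]=0 if 0 else b[160:]
b2=np.vstack([cv2.resize(c[0][185:315,90:270],(260,188)),cv2.resize(T[0][190:350,400:580],(260,232))])
cv2.imwrite('pics/end.png',np.hstack([a,b2]))"
```

```text
time: 65.67
position: [0.4619, 0.4063, 0.1769]
tool_rot: [0.849, 0.529, -0.0, 0.0]
ft_force: [-0.3, -0.6, 0.2]
grip_width: 0.0841
grip_force: 0.0
time: 66.08
position: [0.466, 0.409, 0.2961]
tool_rot: [0.848, 0.529, 0.009, 0.0]
ft_force: [0.8, 0.6, 1.1]
grip_width: 0.0866
grip_force: 0.0
time: 66.5
position: [0.4225, 0.3253, 0.2876]
tool_rot: [0.849, 0.529, 0.001, -0.0]
ft_force: [-0.2, -0.1, -0.3]
grip_width: 0.0871
grip_force: 0.0
pred 322 103 comp [ 282   63   78   80 5921]
collar [ 0.4613  0.406  -0.449 ] 64.27525177451052 IoU 0.9900082550208403
rim [ 0.4613  0.406  -0.449 ] 64.27525177451052 IoU 0.9900082550208403
```

View pics/end.png

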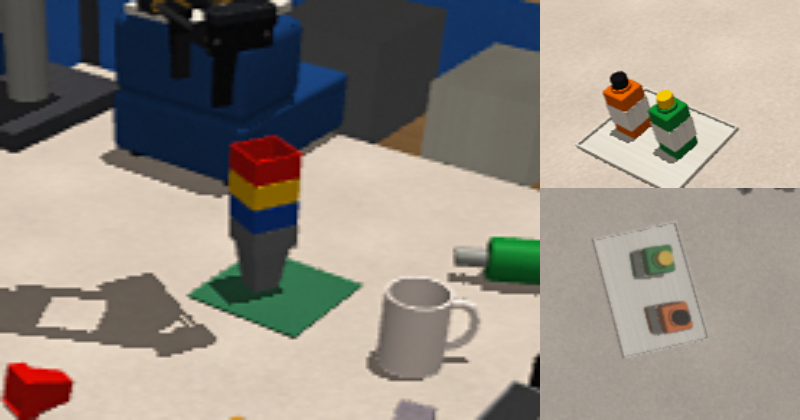

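The stack of grey, blue, yellow and red stands straight on the mat at (265,215). Both bottles stand upright inside the tray, the gripper is clear of everything, and the small red tub was left alone.

```bash
python3 -c "
from rig import hand_in
print(hand_in())"
```

```text
the job is handed in; nothing more can be done
None
```

The job is handed in at about 67 s of the 210 s limit: both bottles stand cap-up in the drip tray, and the blue, yellow and larger red tubs are nested fully home in the grey tub on the mat; the judge's verdict wasn't shown.

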